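# Cover the bathroom jars in the amenity chest

### The job

First swing the clear lid of the wooden chest fully open, until it leans back on its stop, and leave it open. Then find the lid that fits each of the three open jars in the chest and set it gently on its jar, fully seated and level. Leave the jars standing in the chest and do not disturb the other things on the counter.

Things in the scene. Friction and masses are not known exactly. Their poses are not given: they have to be found in the camera images.
- chest: Fixed wooden chest, 146 (x) x 304 (y) x 100 mm high outside, walls and floor 8 mm. Origin: centre of its underside, z up, x towards the hinge, away from the robot. Two low partitions (tops 38 mm above the counter) at y = -49 and 49 mm make three compartments, 130 x 92 mm, centres y = -98, 0, 98 mm, a jar in each. Near the 100 mm walls open the fingers only a little.
- chest_lid (a joint): Angle of the chest's lid, a clear plastic plate 146 x 304 x 8 mm, 0.25 kg, on top of the chest: 0 shut, 1.8 rad open on its stop, leaning back past upright. It swings freely about the chest's y axis along the top of the far (+x) wall; let go before about 1.6 rad it falls shut.
- chest_lid_handle (a point): Grip point of the lid's dark wooden knob: middle of its head, 35 mm off the lid's outer face, 30 mm from the lid's front edge, midway along it. The head is a disc 28 mm across and 16 mm thick on a 12 mm stem. Pinched along the chest's y axis it turns between the finger pads as the lid swings. Axes turn with the lid.
- chest_lid_hinge (a point): Point on the hinge axis, midway along the chest's far top edge, at the level of the lid's underside. With the lid shut the handle lies 116 mm nearer (along the chest's -x) and 43 mm higher; the axis is the chest's y.
- round_jar: Large round open-topped white ceramic jar, 50 mm high, loose in one of the chest's three compartments (any of them). Origin: centre of its underside, z up. Outside diameter 76 mm, wall 5 mm, mouth 66 mm. About 280 g.
- small_jar: Small round open-topped white ceramic jar, 50 mm high, loose in one of the chest's three compartments (any of them). Origin: centre of its underside, z up. Outside diameter 58 mm, wall 4.5 mm, mouth 49 mm. About 160 g.
- oblong_jar: Rectangular open-topped white ceramic jar, 50 mm high, loose in one of the chest's three compartments (any of them). Origin: centre of its underside, z up. Outside 88 mm (its x) by 56 mm (its y), wall 5 mm, mouth 78 x 46 mm; it may stand somewhat askew in its compartment. About 280 g.
- round_lid: Lid of the large round jar. Origin: centre of the plug's underside, z up. It lies plug down. From below: a 59 mm diameter plug 8 mm high, bevelled, a plate 78 mm in diameter, 10 mm thick, that rests on the rim, and a round knob 24 mm in diameter and 28 mm high (18 to 46 mm above the origin; grip at about 39). Brown wood, about 70 g.
- small_lid: Lid of the small round jar. Origin: centre of the plug's underside, z up. It lies plug down. From below: a 42 mm diameter plug 8 mm high, bevelled, a plate 60 mm in diameter, 10 mm thick, that rests on the rim, and a round knob 24 mm in diameter and 28 mm high (18 to 46 mm above the origin; grip at about 39). Brown wood, about 40 g.
- oblong_lid: Lid of the rectangular jar, fits either way round. Origin: centre of the plug's underside, z up. It lies plug down. From below: a 70 (x) by 38 mm (y) plug 8 mm high, bevelled, a plate 91 (x) by 59 mm (y), 10 mm thick, that rests on the rim, and a bar knob 46 mm (x) by 16 mm (y) and 28 mm high (18 to 46 mm above the origin; grip at about 39). Brown wood, about 70 g.
- round_jar_rim (a point): Centre of the mouth of the round jar, level with its rim, 50 mm above its origin (58 mm above the counter).
- round_lid_seat (a point): Centre of the underside of the round lid's plate, 8 mm above its origin; it meets the jar's rim centre when the lid is on.
- small_jar_rim (a point): Centre of the mouth of the small jar, level with its rim, 50 mm above its origin (58 mm above the counter).
- small_lid_seat (a point): Centre of the underside of the small lid's plate, 8 mm above its origin; it meets the jar's rim centre when the lid is on.
- oblong_jar_rim (a point): Centre of the mouth of the oblong jar, level with its rim, 50 mm above its origin (58 mm above the counter).
- oblong_lid_seat (a point): Centre of the underside of the oblong lid's plate, 8 mm above its origin; it meets the jar's rim centre when the lid is on.
- soap_pump: Bystander: amber glass soap dispenser with a pump, 60 mm diameter, 160 mm high. Origin under its centre.
- lotion_pump: Bystander: white lotion dispenser with a pump, 56 mm diameter, 170 mm high. Origin under its centre.
- tumbler: Bystander: glass tumbler, 70 mm diameter, 95 mm high. Origin under its centre.
- hairbrush: Bystander: flat bath brush with a dark wooden handle, lying, 180 mm long along its x, about 40 mm high. Origin under its middle.
- cream_jar: Bystander: closed amber cream jar, 68 mm diameter, 55 mm high. Origin under its centre.
- spray_can: Bystander: aluminium can, 50 mm diameter, 150 mm high. Origin under its centre.
Things that resemble listed ones, but are neither listed nor needed, are in the scene too. What is shaped like the small_lid but purple is not meant.

How it is judged:
On the way:
1. The chest's lid is open on its stop, before any jar is covered (value of joint chest_lid above 1.7 rad and distance between round_lid_seat and round_jar_rim above 0.03 m and distance between small_lid_seat and small_jar_rim above 0.03 m and distance between oblong_lid_seat and oblong_jar_rim above 0.03 m), for 0.2 s.
At the end, for the whole second after the job is handed in: Chest lid open on its stop (over 1.7 rad). Each lid at rest on the jar of its own shape: plate underside within 8 mm of the rim's centre, parallel to it within 0.05 rad (rectangular one turned to match within 0.15 rad). Jars upright (0.08 rad) on the chest's floor, rims below 64 mm (value of joint chest_lid above 1.7 rad and distance between round_lid_seat and round_jar_rim below 0.008 m and angle between the z axis of round_lid and the z axis of round_jar, either way round below 0.05 rad and angle between each of round_jar, small_jar, oblong_jar's own z axis and vertical below 0.08 rad and height (world z) of each of round_jar_rim, small_jar_rim, oblong_jar_rim below 0.064 m and linear speed of each of round_lid, small_lid, oblong_lid below 0.02 m/s and distance between small_lid_seat and small_jar_rim below 0.008 m and angle between the z axis of small_lid and the z axis of small_jar, either way round below 0.05 rad and distance between oblong_lid_seat and oblong_jar_rim below 0.008 m and angle between the z axis of oblong_lid and the z axis of oblong_jar, either way round below 0.05 rad and angle between the x axis of oblong_lid and the x axis of oblong_jar, either way round below 0.15 rad); the robot touches nothing.
It fails at once if One of the six bystanders is moved by more than 40 mm or knocked over (distance of any of soap_pump, lotion_pump, tumbler, hairbrush, cream_jar, spray_can from where it was at the start of the episode above 0.04 m or angle between any of soap_pump, lotion_pump, tumbler, hairbrush, cream_jar, spray_can's own z axis and vertical above 0.5 rad).
It fails at once if A lid is dropped or slammed onto its jar (within 15 mm of its seat and still faster than 0.45 m/s) ((distance between round_lid_seat and round_jar_rim below 0.015 m and linear speed of round_lid above 0.45 m/s) or (distance between small_lid_seat and small_jar_rim below 0.015 m and linear speed of small_lid above 0.45 m/s) or (distance between oblong_lid_seat and oblong_jar_rim below 0.015 m and linear speed of oblong_lid above 0.45 m/s)).
It also fails if it takes over 72 s, if anything falls off the work surface, if the arm or the gripper's body presses on something with over 40 N, if the wrist force passes 120 N, or if a joint passes its speed limit or range.

### The arm

A 6-joint arm with a two-finger parallel gripper is mounted at the origin on the work surface. World frame = base frame: x ahead of the robot, y to its left, z up, the work surface at z = 0. Lengths are in m, angles in rad, forces in N, time in s.
With the tool pointing down it reaches from about 0.3 to 0.85 m from the base axis. Payload 5.4 kg.
Tool frame: the origin (TCP) lies between the finger pads; the fingertips stand 17 mm ahead of it and the grasp point (between the pads) lies 2 mm behind it; z points along the fingers, y is the line along which they close (so a half turn about z gives the same grasp; the last joint's range is limited). The gripper opens to 85 mm and grips with 20 to 120 N. Pads are 22 mm wide; open, the fingers measure 114 mm over their backs; the gripper's body (76 mm by 85 mm) begins 54 mm behind the grasp point. The pads swing forward as they close: fully open they stand 13 mm farther back than shut.
Start: joints at [0.999, 0.158, 1.597, -0, 1.386, -0.21], TCP at [0.204, 0.538, 0.248] pointing down, gripper open.
Joint ranges: [-2.91, 2.91], [-0.94, 2.29], [0.18, 2.7], [-1.29, 4.43], [0.17, 2.64], [-3, 3]. Speed limits (rad/s): [2.57, 2.57, 3.14, 3.14, 3.14, 3.14].

### API

Orientations are given as a unit quaternion [x, y, z, w].
In Python, from plant import * gives the robot as it stands. The module is installed in compiled form; this text tells all that it offers.
- The arm moves only by the tool jog_arm, never from a script. Its argument "series" is a list of rows, each a list of 7 numbers: the shift along the tool's x, y, z as a fraction of full scale, then the turn, a rotation vector about the tool's x, y, z as a fraction of full scale, then the closure, from -1 (fully open) to 1 (shut). A call has 1 to 20 rows; each row shifts and turns the commanded pose from where the row before left it, along the tool's axes as they then stand; what a row does not reach is not made up. Full scale, the value 1, is 0.2 m for a shift and pi/2 rad for a turn. A row lasts 1/8 s, in which the tool goes at most 62.5 mm and 10.7 degrees, less where a joint would pass 70% of its speed; a pose out of reach is approached as far as the arm can. A call with a number of a shift or a turn outside -1 to 1 is refused whole. A call with a gripper value outside its range is refused whole. The fingers move at their own pace and stop on an object; the grip force is fixed at half the most. Time passes only in rows, so rows that do not move let the fingers close. It gives the time, the measured TCP pose, the force, the opening and the grip force at its end, in the units of the state.
- sense(): the state, without advancing time (a new reading comes with each control period).
- camera(name): name is "scene" or "side" or "wrist"; returns a dict with "img" (384x512x3 uint8, blue, green, red), "intrinsics" (3x3 intrinsics, pixels), "rvec" (rotation vector, rad) and "tvec" (3), from world to camera coordinates, as OpenCV has them. Camera axes: x right, y down, z forward; pixel columns grow to the right and rows downward; lengths in m; the calibration is good to about 2 mm. The wrist camera is an equidistant fisheye: a pixel r from the principal point sees the ray r / f radians off the axis. A picture is of the moment at which its call begins. There is no depth.
- job_done(): hands the job in; it is judged then, once.
The state is a dict: "time": time; "joint_pos": joint angles; "qvel": joint speeds; "effort": joint torques, N m; "tool_pos": TCP position; "orientation": TCP orientation; "contact_force": force on the tool from outside, world axes, zero at the start; "ft_torque": the same for the moment, N m; "grip_width": finger opening in m; "grip_force": force on a finger pad.
Only numpy, scipy, OpenCV 4.12 (cv2) and the standard library are available. Lean on these libraries where they do the work, as an engineer would, in place of code of your own. Each camera call takes 0.05 s, during which the arm holds its last target. There are 200 camera calls.

## Working session

There is one attempt and no reset: what is moved stays moved. The work goes in short steps, Python scripts to look and compute and a tool call to move; the robot and the scene stay as the last step left them, time stands still between calls to the robot, and variables do not carry over. Pictures are saved under pics/ and viewed, at most 10 in all, crops included, and the job is handed in when it is done.

Besides the shell and the picture viewer there is one more tool, called after "Call:" in YAML: its name, and indented under it one key for each argument. jog_arm: Moves the arm, as the interface text tells. Shift numbers are shares of 0.2 m and turn numbers shares of pi/2 rad, none past 1 either way. Its arguments: {"type":"object","properties":{"series":{"type":"array","items":{"type":"array","items":{"type":"number"}}}},"required":["series"]}

```bash
mkdir -p pics; cat > h.py <<'E'
import numpy as np, cv2
from plant import *
from scipy.spatial.transform import Rotation as R
def grab(n,f=None):
    c=camera(n); 
    if f: cv2.imwrite('pics/'+f,c['img'])
    return c
def ray(c,u,v):
    K=np.array(c['intrinsics']); Rm=cv2.Rodrigues(np.array(c['rvec'],float))[0]; t=np.array(c['tvec'],float).ravel()
    x=(u-K[0,2])/K[0,0]; y=(v-K[1,2])/K[1,1]
    if c.get('fe'):
        r=np.hypot(x,y); d=np.array([np.sin(r)*x/max(r,1e-9),np.sin(r)*y/max(r,1e-9),np.cos(r)])
    else: d=np.array([x,y,1.])
    return -Rm.T@t, Rm.T@d
def onz(c,u,v,z):
    o,d=ray(c,u,v); return (o+d*(z-o[2])/d[2])[:2]
def proj(c,P):
    K=np.array(c['intrinsics']); Rm=cv2.Rodrigues(np.array(c['rvec'],float))[0]; t=np.array(c['tvec'],float).ravel()
    p=Rm@np.array(P,float)+t
    if c.get('fe'):
        a=np.hypot(p[0],p[1]); th=np.arctan2(a,p[2]); q=p[:2]/max(a,1e-9)*th
    else: q=p[:2]/p[2]
    return q*[K[0,0],K[1,1]]+K[:2,2]
E
python3 - <<'E'
from h import *
a=grab('scene','s0.png');b=grab('side','d0.png');w=grab('wrist','w0.png')
import pickle;pickle.dump((a,b,w),open('c0.pkl','wb'))
for c in (a,b,w): print(ray(c,256,192), c['intrinsics'][0][0])
s=sense();print(s['time'],s['tool_pos'],s['orientation'],s['grip_width'])
E
```

```text
(array([1.16753015, 0.86419317, 0.88799416]), array([-0.51849292, -0.64203887, -0.56487678])) 387.80386365325654
(array([0.02698774, 0.97274243, 1.05466878]), array([ 0.3210632 , -0.66409289, -0.67531061])) 382.925254431338
(array([0.12813542, 0.56608255, 0.37285533]), array([ 0.31149335, -0.10576945, -0.94452254])) 297.3186396354542
0.15 [0.20332558 0.53741283 0.24757388] [ 1.79912738e-01  9.83682340e-01 -6.28338444e-04 -2.57309512e-04] 0.08561318222562186
```

View pics/s0.png

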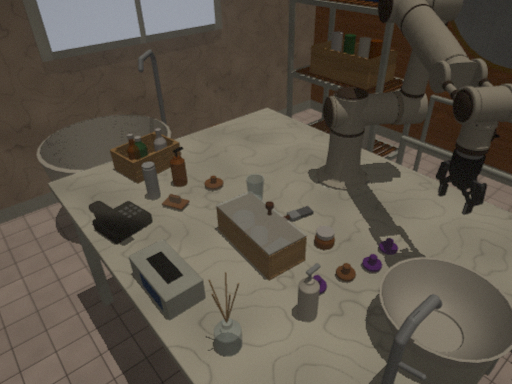

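View pics/d0.png

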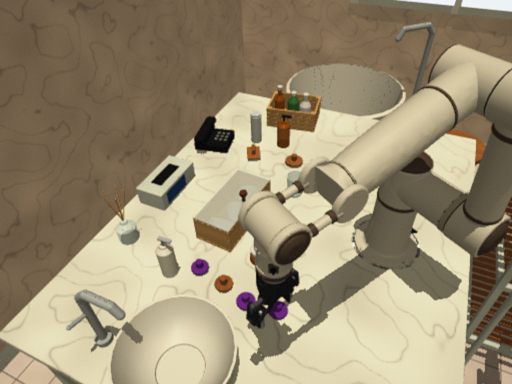

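Scene view: chest around (260,232) with its knob at (269,207), oblong lid (176,202), round lid (214,183), small brown lid (346,271), cream jar (325,238), lotion pump (308,298). Side view: the same lids at (254,153), (294,160) and (224,284). I need a zoomed crop for the chest corners.

```bash
python3 - <<'E'
from h import *
import pickle
a,b,w=pickle.load(open('c0.pkl','rb'))
A=cv2.resize(a['img'][160:310,130:410],None,fx=2.85,fy=2.85,interpolation=cv2.INTER_CUBIC)[:, :800]
B=cv2.resize(b['img'][160:260,180:290],None,fx=4,fy=4,interpolation=cv2.INTER_CUBIC)
cv2.imwrite('pics/A.png',A);
im=np.zeros((600,800,3),np.uint8); im[:400,:440]=B; 
W=w['img'][::2,::2]; im[400:592,:256]=W; cv2.imwrite('pics/B.png',im)
for n,c in (('scene',a),('side',b)):
    h=cv2.cvtColor(c['img'],cv2.COLOR_BGR2HSV)
    m=((h[...,0]<14)&(h[...,1]>120)&(h[...,2]>60)).astype(np.uint8)
    k,l,st,ce=cv2.connectedComponentsWithStats(m)
    for i in range(1,k):
        if st[i,4]>25: print(n,ce[i].round(1),st[i],onz(c,*ce[i],.015).round(3))
E
```

```text
scene [177.5 163.4] [169 156  16  21 115] [ 0.484 -0.538]
scene [216.2 183. ] [210 179  12   9  48] [ 0.447 -0.288]
scene [180.6 204.2] [172 199  17  10  56] [ 0.635 -0.256]
scene [326.  242.2] [319 239  15   7  45] [0.381 0.255]
scene [346.6 272.2] [336 263  19  17 109] [0.437 0.387]
side [279.4 100.3] [275  90  10  19 115] [ 0.71  -0.772]
side [283.3 133.2] [278 120  12  28 237] [ 0.574 -0.483]
side [471.2 143.2] [447 129  38  35 255] [-0.251 -0.733]
side [253.4 152.5] [247 145  13  14 124] [ 0.642 -0.286]
side [293.4 160.4] [286 154  16  13 133] [ 0.455 -0.301]
side [242.5 192.2] [240 190   6   5  26] [ 0.571 -0.028]
side [509.2 207.2] [506 200   6  14  47] [-0.395 -0.343]
side [508.  240.8] [505 235   7  13  57] [-0.387 -0.161]
side [490.4 254.7] [485 251  11   8  42] [-0.332 -0.071]
side [507.6 256.6] [505 250   7  17  65] [-0.383 -0.085]
side [252.4 259. ] [250 254   5  10  28] [0.394 0.26 ]
side [484.3 266.3] [473 255  23  23 269] [-0.314 -0.012]
side [483.4 278.7] [472 274  24  11  92] [-0.312  0.041]
side [223.3 283.3] [215 276  18  16 204] [0.439 0.383]
side [481.  284.9] [472 280  20  10  79] [-0.305  0.069]
side [479.4 291.5] [472 287  16  10  59] [-0.301  0.096]
side [477.1 298.3] [471 295  14   7  45] [-0.295  0.125]
side [501.4 298.6] [498 297   8   5  26] [-0.362  0.097]
side [474.8 305.2] [471 303   9   6  37] [-0.29   0.153]
side [496.5 304.6] [493 302   8   6  27] [-0.348  0.125]
side [492.4 310.9] [489 309   8   5  27] [-0.337  0.153]
side [507.7 316.4] [504 313   8   7  37] [-0.378  0.154]
side [487.5 317.3] [484 315   8   6  26] [-0.324  0.18 ]
side [505.2 323.5] [499 320  13   9  58] [-0.371  0.182]
side [482.6 324.3] [479 322   7   6  28] [-0.312  0.21 ]
side [502.9 331. ] [494 327  18  10  88] [-0.364  0.209]
side [477.4 331. ] [474 328   8   7  29] [-0.299  0.238]
side [500.  338.7] [488 333  24  13 115] [-0.356  0.237]
```

View pics/A.png

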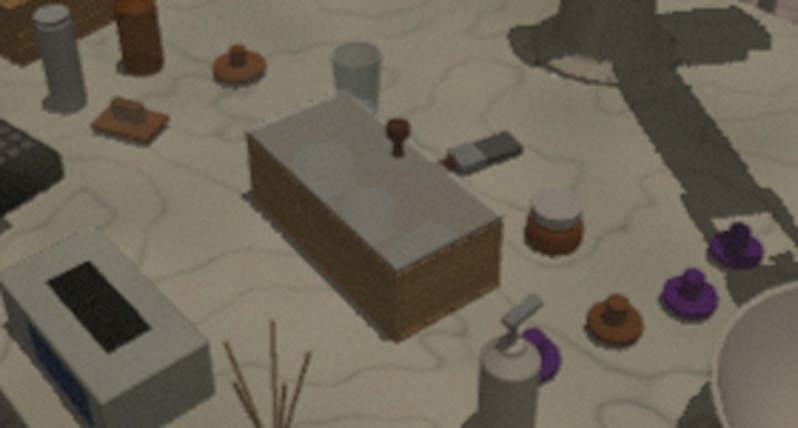

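View pics/B.png

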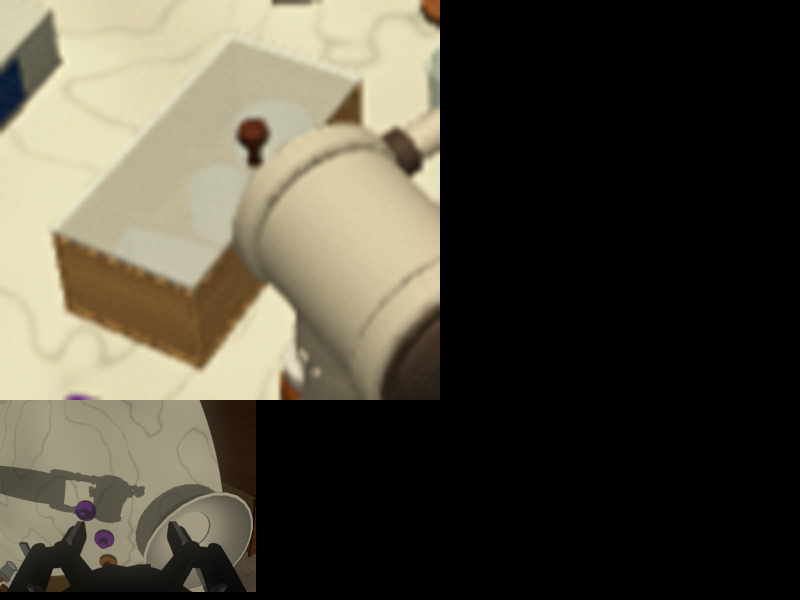

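Crop A: lid top corners at (248,132), (345,95), (501,218), (395,270), knob head (398,130). Crop B: corners (232,36), (360,80), (193,290), (54,233), knob (252,131). The rectangular jar is at the +y end, the small one in the middle and the large round one at -y. The wrist view shows mostly sink and fingers.

```bash
cat >> h.py <<'E'
def tri(o1,d1,o2,d2):
    d1=d1/np.linalg.norm(d1);d2=d2/np.linalg.norm(d2)
    s=np.linalg.lstsq(np.c_[d1,-d2],o2-o1,rcond=None)[0]
    p,q=o1+s[0]*d1,o2+s[1]*d2
    return (p+q)/2,np.linalg.norm(p-q)
E
python3 - <<'E'
from h import *
import pickle
a,b,w=pickle.load(open('c0.pkl','rb'))
fa=lambda u,v:((u+.5)/2.85+129.5,(v+.5)/2.85+159.5); fb=lambda u,v:((u+.5)/4+179.5,(v+.5)/4+159.5)
for n,p,q in (('--',(248,132),(232,36)),('+-?',(345,95),(360,80)),('c',(501,218),(193,290)),('d',(395,270),(54,233)),('knob',(398,130),(252,131))):
    P,e=tri(*ray(a,*fa(*p)),*ray(b,*fb(*q))); print(n,P.round(4),round(e,4), onz(a,*fa(*p),.108).round(4),onz(b,*fb(*q),.108).round(4))
print('bot',onz(a,*fa(395,340),0),onz(b,*fb(68,308),0),onz(b,*fb(200,368),0),onz(a,*fa(499,285),0))
# knobs of lids
for n,p,z in (('round',(238,50),.046),('obl',(128,104),.046),('small',(615,300),.046),('roundplate',(239,65),.018),('smallplate',(614,320),.018),('cream',(555,198),.055),('tumbler',(356,50),.095),('brush a',(443,162),.02),('brush b',(520,145),.02),('lotion',(508,350),.12),('soap',(140,5),.1),('can',(52,12),.15)):
    print(n,onz(a,*fa(*p),z).round(3))
print('obl corners',[onz(a,*fa(*p),.018).round(3) for p in ((93,124),(118,98),(168,121),(148,140))])
E
```

```text
-- [ 0.6011 -0.0546  0.1042] 0.0048 [ 0.605  -0.0465] [ 0.6   -0.054]
+-? [ 0.4603 -0.0445  0.1002] 0.0074 [ 0.4696 -0.0299] [ 0.4582 -0.0415]
c [0.4843 0.2527 0.1011] 0.0038 [0.4913 0.2605] [0.4815 0.2555]
d [0.6248 0.2408 0.1024] 0.0005 [0.6287 0.2455] [0.6214 0.2448]
knob [0.5006 0.1028 0.1455] 0.006 [0.4688 0.0689] [0.5214 0.0627]
bot [0.62491359 0.24042044] [0.62800375 0.23758872] [0.4858758  0.25155392] [0.48190582 0.25557414]
round [ 0.457 -0.291]
obl [ 0.644 -0.277]
small [0.442 0.383]
roundplate [ 0.456 -0.295]
smallplate [0.442 0.385]
cream [0.373 0.236]
tumbler [ 0.379 -0.118]
brush a [0.393 0.068]
brush b [0.294 0.108]
lotion [0.629 0.402]
soap [ 0.539 -0.412]
can [ 0.676 -0.393]
obl corners [array([ 0.686, -0.305]), array([ 0.63 , -0.338]), array([ 0.607, -0.244]), array([ 0.649, -0.225])]
```

```bash
cat >> h.py <<'E'
def go(p,yang,q=None,pos=None):
    """total move as fractions: turn first (about tool z), then shift in turned tool axes; yang = world angle(deg) of tool y"""
    s=sense(); Rm=R.from_quat(s['orientation']) if q is None else R.from_quat(q)
    y=np.array([np.cos(np.radians(yang)),np.sin(np.radians(yang)),0]); z=np.array([0,0,-1.]); T=np.c_[np.cross(y,z),y,z]
    rv=(Rm.inv()*R.from_matrix(T)).as_rotvec()/(np.pi/2)
    d=T.T@(np.array(p)-(s['tool_pos'] if pos is None else pos))/0.2
    print('turn',rv.round(4),'shift',d.round(4),'TCP',s['tool_pos'].round(4),'yang',np.degrees(np.arctan2(*Rm.as_matrix()[1::-1,1])).round(2),'t',s['time'],'w',s['grip_width'])
E
python3 -c "
from h import *
go([.501,.1045,.25],94.6)"
```

```text
turn [-0.0008 -0.0004 -0.2814] shift [-1.31   -2.277  -0.0121] TCP [0.2033 0.5374 0.2476] yang 69.27 t 0.15 w 0.08561318222562186
```

Call:
jog_arm:
  series:
    - [0, 0, 0, 0, 0, -0.0938, -0.2]
    - [0, 0, 0, 0, 0, -0.0938, -0.2]
    - [0, 0, 0, 0, 0, -0.0938, -0.2]
    - [-0.11, -0.19, 0, 0, 0, 0, -0.2]
    - [-0.11, -0.19, 0, 0, 0, 0, -0.2]
    - [-0.11, -0.19, 0, 0, 0, 0, -0.2]
    - [-0.11, -0.19, 0, 0, 0, 0, -0.2]
    - [-0.11, -0.19, 0, 0, 0, 0, -0.2]
    - [-0.11, -0.19, 0, 0, 0, 0, -0.2]
    - [-0.11, -0.19, 0, 0, 0, 0, -0.2]
    - [-0.11, -0.19, 0, 0, 0, 0, -0.2]
    - [-0.11, -0.19, 0, 0, 0, 0, -0.2]
    - [-0.11, -0.19, 0, 0, 0, 0, -0.2]
    - [-0.11, -0.19, 0, 0, 0, 0, -0.2]
    - [-0.1, -0.19, -0.01, 0, 0, 0, -0.2]
    - [0, 0, 0, 0, 0, 0, -0.2]

```text
time: 2.15
tool_pos: [0.5022, 0.102, 0.2501]
orientation: [-0.038, 0.999, -0.0, -0.0]
contact_force: [-0.3, 0.1, -0.2]
grip_width: 0.051
grip_force: 0.0
```

```bash
python3 -c "
from h import *
go([.501,.1045,.25],94.6)
w=grab('wrist','w1.png');w['fe']=1
b=grab('side'); 
import pickle;pickle.dump((w,b),open('c1.pkl','wb'))
print(proj(w,[.501,.1045,.151]), [proj(w,P).round(1) for P in ([.603,-.05,.104],[.463,-.04,.104],[.486,.253,.104],[.625,.242,.104])])
"
```

```text
turn [-0.0003 -0.0001 -0.0024] shift [0.0052 0.0128 0.0005] TCP [0.5022 0.102  0.2501] yang 94.38 t 2.15 w 0.05095436976046348
[255.63087973 193.27227683] [array([113.9, 252.9]), array([111.9, 130.2]), array([399.3, 174.3]), array([361.7, 285.8])]
```

View pics/w1.png

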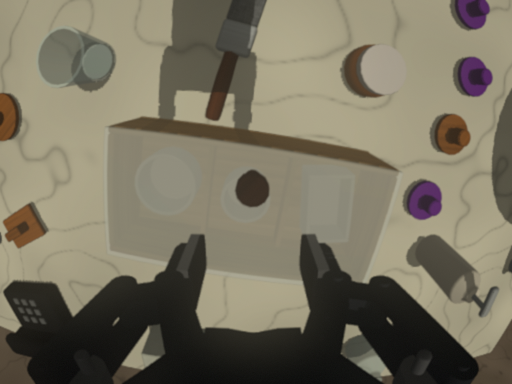

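Wrist view: the knob is at about (252,188), the lid outline has corners (107,250), (108,127), (398,171), (365,281), and the jars below read round, small, oblong from left to right. All three lids are visible, at (8,117), (25,225) and (452,135).

```bash
python3 - <<'E'
from h import *
import pickle
w,b=pickle.load(open('c1.pkl','rb'))
g=cv2.cvtColor(w['img'],cv2.COLOR_BGR2GRAY)
m=np.zeros_like(g); m[160:220,225:280]=(g[160:220,225:280]<75)
ys,xs=np.nonzero(m); print(xs.mean(),ys.mean(),len(xs),xs.min(),xs.max(),ys.min(),ys.max(), 'knob',onz(w,xs.mean(),ys.mean(),.148))
for p in ((107,250),(108,127),(398,171),(365,281)): print(onz(w,*p,.108).round(4))
# edge fits of lid top: 
h=cv2.cvtColor(w['img'],cv2.COLOR_BGR2HSV)
m=((h[...,0]<16)&(h[...,1]>120)&(h[...,2]>70)).astype(np.uint8)
k,l,st,ce=cv2.connectedComponentsWithStats(m)
for i in range(1,k):
    if st[i,4]>60: print(ce[i].round(1),st[i],onz(w,*ce[i],.02).round(3))
E
```

```text
252.01767955801105 188.63977900552487 905 236 268 170 206 knob [0.49832212 0.10139047]
[ 0.5978 -0.0565]
[ 0.4593 -0.0423]
[0.4818 0.2483]
[0.6151 0.2422]
[358.   69.8] [351  46  27  50 227] [0.379 0.221]
[214.5 105. ] [207  92  17  27 278] [0.44  0.052]
[  6.9 116.8] [  0  94  16  47 601] [ 0.454 -0.28 ]
[452.1 134. ] [437 115  33  39 799] [0.439 0.38 ]
[ 22.9 226.6] [  4 205  40  43 962] [ 0.639 -0.278]
```

Call:
jog_arm:
  series:
    - [0.018, -0.003, 0.13, 0, 0, 0, -0.2]
    - [0, 0, 0.13, 0, 0, 0, -0.2]
    - [0, 0, 0.13, 0, 0, 0, -0.2]
    - [0, 0, 0.1, 0, 0, 0, -0.2]
    - [0, 0, 0.055, 0, 0, 0, -0.2]
    - [0, 0, 0, 0, 0, 0, 1]
    - [0, 0, 0, 0, 0, 0, 1]
    - [0, 0, 0, 0, 0, 0, 1]
    - [0, 0, 0, 0, 0, 0, 1]

```text
time: 3.38
tool_pos: [0.4973, 0.1008, 0.1418]
orientation: [-0.04, 0.999, -0.003, -0.001]
contact_force: [-3.6, -11.7, -0.5]
grip_width: 0.0258
grip_force: 58.9
```

```bash
python3 - <<'E'
import numpy as np
r=np.hypot(116,43);a0=np.arctan2(43,116)
th=np.linspace(0,1.79,19)
x=-r*np.cos(a0+th);z=r*np.sin(a0+th)
for i in range(18): print([round(-(x[i+1]-x[i])/200,3),0,round(-(z[i+1]-z[i])/200,3)])
print(np.cumsum(np.diff(x))[-1],np.diff(z).sum())
E
```

```text
[np.float64(-0.024), 0, np.float64(-0.057)]
[np.float64(-0.03), 0, np.float64(-0.054)]
[np.float64(-0.035), 0, np.float64(-0.051)]
[np.float64(-0.04), 0, np.float64(-0.047)]
[np.float64(-0.044), 0, np.float64(-0.043)]
[np.float64(-0.048), 0, np.float64(-0.038)]
[np.float64(-0.052), 0, np.float64(-0.033)]
[np.float64(-0.055), 0, np.float64(-0.028)]
[np.float64(-0.057), 0, np.float64(-0.022)]
[np.float64(-0.059), 0, np.float64(-0.016)]
[np.float64(-0.061), 0, np.float64(-0.011)]
[np.float64(-0.061), 0, np.float64(-0.004)]
[np.float64(-0.061), 0, np.float64(0.002)]
[np.float64(-0.061), 0, np.float64(0.008)]
[np.float64(-0.06), 0, np.float64(0.014)]
[np.float64(-0.058), 0, np.float64(0.02)]
[np.float64(-0.056), 0, np.float64(0.025)]
[np.float64(-0.053), 0, np.float64(0.031)]
183.19553044428685 60.87377286067412
```

Call:
jog_arm:
  series:
    - [-0.024, -0.005, -0.057, 0, 0, 0, 1]
    - [-0.03, -0.005, -0.054, 0, 0, 0, 1]
    - [-0.035, 0, -0.051, 0, 0, 0, 1]
    - [-0.04, 0, -0.047, 0, 0, 0, 1]
    - [-0.044, 0, -0.043, 0, 0, 0, 1]
    - [-0.048, 0, -0.038, 0, 0, 0, 1]
    - [0, 0, 0, 0, 0, 0, 1]

```text
time: 4.25
tool_pos: [0.5417, 0.0977, 0.1994]
orientation: [-0.039, 0.999, -0.007, -0.002]
contact_force: [-3.2, -27.7, -4.0]
grip_width: 0.0258
grip_force: 62.6
```

Call:
jog_arm:
  series:
    - [0, 0.01, 0, 0, 0, 0, 1]
    - [0, 0, 0, 0, 0, 0, 1]

```text
time: 4.5
tool_pos: [0.5409, 0.0979, 0.1988]
orientation: [-0.039, 0.999, -0.009, -0.003]
contact_force: [-3.0, -34.0, -5.2]
grip_width: 0.0258
grip_force: 62.9
```

Call:
jog_arm:
  series:
    - [0, -0.015, 0, 0, 0, 0, 1]
    - [0, -0.015, 0, 0, 0, 0, 1]
    - [0, 0, 0, 0, 0, 0, 1]

```text
time: 4.88
tool_pos: [0.5414, 0.0975, 0.1991]
orientation: [-0.04, 0.999, -0.003, -0.002]
contact_force: [-2.4, -14.0, -3.5]
grip_width: 0.0261
grip_force: 61.9
```

Call:
jog_arm:
  series:
    - [-0.052, -0.01, -0.033, 0, 0, 0, 1]
    - [-0.055, -0.01, -0.028, 0, 0, 0, 1]
    - [-0.057, 0, -0.022, 0, 0, 0, 1]
    - [-0.059, 0, -0.016, 0, 0, 0, 1]
    - [-0.061, 0, -0.011, 0, 0, 0, 1]
    - [-0.061, 0, -0.004, 0, 0, 0, 1]

```text
time: 5.62
tool_pos: [0.6107, 0.0928, 0.2225]
orientation: [-0.038, 0.999, -0.009, -0.003]
contact_force: [-6.0, -36.3, 0.1]
grip_width: 0.0258
grip_force: 67.8
```

Call:
jog_arm:
  series:
    - [0, -0.02, 0, 0, 0, 0, 1]
    - [0, -0.02, 0, 0, 0, 0, 1]
    - [-0.061, -0.005, 0.002, 0, 0, 0, 1]
    - [-0.061, -0.005, 0.008, 0, 0, 0, 1]
    - [-0.06, -0.005, 0.014, 0, 0, 0, 1]
    - [0, 0, 0, 0, 0, 0, 1]

```text
time: 6.38
tool_pos: [0.6487, 0.0895, 0.2181]
orientation: [-0.039, 0.999, -0.004, -0.001]
contact_force: [-2.9, -16.2, 1.1]
grip_width: 0.0257
grip_force: 67.8
```

Call:
jog_arm:
  series:
    - [-0.058, -0.01, 0.02, 0, 0, 0, 1]
    - [-0.056, -0.01, 0.025, 0, 0, 0, 1]
    - [-0.045, -0.005, 0.028, 0, 0, 0, 1]
    - [0, 0, 0, 0, 0, 0, 1]

```text
time: 6.88
tool_pos: [0.6812, 0.087, 0.2039]
orientation: [-0.039, 0.999, -0.004, -0.0]
contact_force: [-2.8, -15.6, 2.6]
grip_width: 0.0256
grip_force: 67.3
```

Call:
jog_arm:
  series:
    - [0, 0, 0, 0, 0, 0, -0.2]
    - [0, 0, 0, 0, 0, 0, -0.2]
    - [0, 0, 0, 0, 0, 0, -0.2]
    - [0, 0, -0.1, 0, 0, 0, -0.2]
    - [0, 0, -0.2, 0, 0, 0, -0.2]
    - [0, 0, -0.2, 0, 0, 0, -0.2]
    - [0, 0, -0.2, 0, 0, 0, -0.2]
    - [0.2, 0.02, 0, 0, 0, 0, -0.2]
    - [0.2, 0.02, 0, 0, 0, 0, -0.2]
    - [0.2, 0, 0, 0, 0, 0, -0.2]
    - [0.2, 0, 0, 0, 0, 0, -0.2]
    - [0, 0, 0, 0, 0, 0, -0.2]

```text
time: 8.38
tool_pos: [0.5189, 0.0875, 0.3445]
orientation: [-0.04, 0.999, -0.0, 0.001]
contact_force: [0.4, -0.0, 0.2]
grip_width: 0.0512
grip_force: 0.0
```

```bash
python3 - <<'E'
from h import *
import pickle
w=grab('wrist','w2.png');w['fe']=1;a=grab('scene','s2.png');b=grab('side','d2.png')
pickle.dump((a,b,w),open('c2.pkl','wb'))
go([.5,.1,.3],94.4)
h=cv2.cvtColor(w['img'],cv2.COLOR_BGR2HSV)
m=((h[...,0]<16)&(h[...,1]>120)&(h[...,2]>70)).astype(np.uint8)
k,l,st,ce=cv2.connectedComponentsWithStats(m)
for i in range(1,k):
    if st[i,4]>60: print(ce[i].round(1),st[i],onz(w,*ce[i],.02).round(3))
E
```

```text
turn [-0.0002  0.0015  0.0022] shift [0.1016 0.0722 0.22  ] TCP [0.5214 0.0872 0.344 ] yang 94.6 t 8.525 w 0.05141367606016471
[ 41.6 100.1] [ 27  80  30  41 917] [ 0.455 -0.295]
[230.7  96. ] [226  89  10  15 114] [0.447 0.049]
[427.6 117.9] [415 102  27  33 611] [0.44  0.379]
[  7.6 148.5] [  0 136  18  30 373] [ 0.546 -0.399]
[ 55.1 198.7] [ 36 179  40  40 873] [ 0.641 -0.28 ]
[240.4 321.1] [234 319  15   6  67] [0.877 0.092]
```

View pics/w2.png

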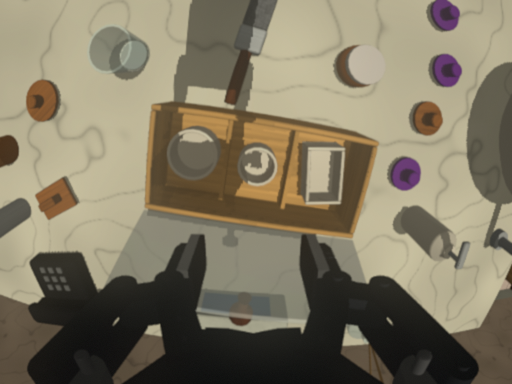

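Wrist view: the chest lid is open and leaning back. Round jar rim is near (194,153), small (257,165), oblong about (303–344, 142–205). Lids at (42,100), (55,198), (428,118). Next I fit the rims.

```bash
python3 - <<'E'
from h import *
import pickle
a,b,w=pickle.load(open('c2.pkl','rb'))
im=w['img'];h=cv2.cvtColor(im,cv2.COLOR_BGR2HSV)
m=np.zeros(im.shape[:2],np.uint8)
m[115:225,160:355]=((h[115:225,160:355,1]<95))*255
m=cv2.morphologyEx(m,cv2.MORPH_OPEN,np.ones((3,3)))
vis=cv2.cvtColor(m,cv2.COLOR_GRAY2BGR)
cs,_=cv2.findContours(m,cv2.RETR_EXTERNAL,cv2.CHAIN_APPROX_NONE)
for c in cs:
    if cv2.contourArea(c)<500: continue
    # map contour to rim plane
    P=np.array([onz(w,*p,.058) for p in c[:,0,:].astype(float)])
    Q=(P*1e4).astype(np.float32); hull=cv2.convexHull(Q)
    (cx,cy),r=cv2.minEnclosingCircle(Q); rc=cv2.minAreaRect(Q); el=cv2.fitEllipse(hull)
    print(c[:,0].min(0),c[:,0].max(0),'circ',cx/1e4,cy/1e4,2*r/1e4,'rect',np.array(rc[0])/1e4,np.array(rc[1])/1e4,rc[2],'ell',np.array(el[0])/1e4,np.array(el[1])/1e4)
    cv2.drawContours(vis,[c],-1,(0,0,255),1)
o=np.hstack([im[110:230,155:360],vis[110:230,155:360]])
cv2.imwrite('pics/z2.png',cv2.resize(o,None,fx=1.95*1,fy=1.95*1,interpolation=cv2.INTER_CUBIC))
E
```

```text
[237 143] [276 185] circ 0.540425634765625 0.095955615234375 0.06356678466796875 rect [0.5404835  0.09521666] [0.06190031 0.05599474] 4.6857829093933105 ell [0.54061533 0.09538472] [0.0569069  0.06322232]
[301 142] [345 204] circ 0.546886474609375 0.1930653076171875 0.1135563232421875 rect [0.546621   0.19308688] [0.09575342 0.06550988] 5.291568756103516 ell [0.54736348 0.19422341] [0.06860225 0.16240457]
[166 126] [220 179] circ 0.530414599609375 0.0033008960723876954 0.08298369140625 rect [0.53024707 0.00277424] [0.07476995 0.0825196 ] 48.91485595703125 ell [0.53069863 0.00271583] [0.07510844 0.083094  ]
[281 115] [354 131] circ 0.47275126953125 0.17710216064453124 0.10889820556640625 rect [0.47276968 0.17707598] [0.02332807 0.10643318] 6.651925563812256 ell [ 0.46871699 -0.01526327] [0.01598484 0.2752719 ]
```

View pics/z2.png

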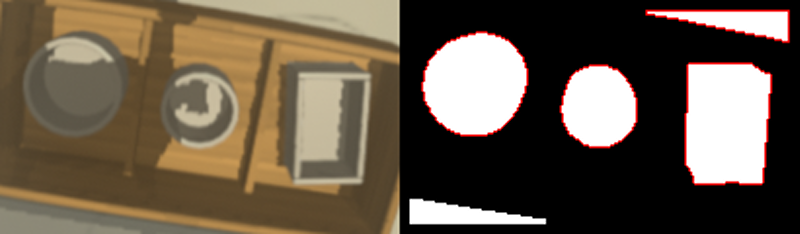

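Crop: the mask blobs are the jars including their outer walls seen on the near side, and the oblong's rim corners are about (297,72), (371,72), (363,182), (294,182). I'll fit the rims from the side far from the camera only.

```bash
cat >> h.py <<'E'
from scipy.optimize import least_squares
def jarfit(w,roi,r,z=.058,sat=95):
    im=w['img'];h=cv2.cvtColor(im,cv2.COLOR_BGR2HSV); x0,y0,x1,y1=roi
    m=np.zeros(im.shape[:2],np.uint8); m[y0:y1,x0:x1]=(h[y0:y1,x0:x1,1]<sat)*255
    m=cv2.morphologyEx(m,cv2.MORPH_OPEN,np.ones((3,3)))
    cs,_=cv2.findContours(m,cv2.RETR_EXTERNAL,cv2.CHAIN_APPROX_NONE); c=max(cs,key=cv2.contourArea)
    P=np.array([onz(w,*p,z) for p in c[:,0,:].astype(float)]); o=ray(w,256,192)[0][:2]
    c0=P.mean(0)
    for _ in range(4):
        S=P[(P-c0)@(c0-o)>-.2*r*np.linalg.norm(c0-o)] 
        f=least_squares(lambda q:np.hypot(*(S-q).T)-r,c0,loss='soft_l1',f_scale=.001); c0=f.x
    f2=least_squares(lambda q:np.hypot(*(S-q[:2]).T)-q[2],[*c0,r]).x
    return c0,f2,np.abs(f.fun).mean(),P
E
python3 - <<'E'
from h import *
import pickle
a,b,w=pickle.load(open('c2.pkl','rb'))
print(ray(w,256,192)[0])
print('round',jarfit(w,(160,115,232,190),.038)[:3]); print('small',jarfit(w,(232,115,281,190),.029)[:3])
f=lambda u,v:((u+.5)/1.95+154.5,(v+.5)/1.95+109.5)
C=[onz(w,*f(*p),.058) for p in ((297,72),(371,72),(363,182),(294,182))]
C=np.array(C);print(C.round(4),C.mean(0),[np.linalg.norm(C[i]-C[i-1]).round(4) for i in range(4)],np.degrees(np.arctan2(*(C[2]-C[1])[::-1])),np.degrees(np.arctan2(*(C[3]-C[0])[::-1])))
# chest walls top corners inner/outer: outer corners in w2
K=np.array([onz(w,*p,.1) for p in ((153,104),(377,141),(353,236),(146,208))]);print(K.round(4),K.mean(0))
for i,cand in enumerate(((427.6,117.9),(41.6,100.1),(55.1,198.7))): print(onz(w,*cand,.018),onz(w,*cand,.046))
E
```

```text
[0.43840061 0.08094349 0.46974691]
round (array([0.53234748, 0.00123045]), array([0.53305865, 0.00066482, 0.03727973]), np.float64(0.0005118513788496804))
small (array([0.54231473, 0.09580441]), array([0.54367614, 0.09596498, 0.02788023]), np.float64(0.0006456937121856633))
[[0.5085 0.1645]
 [0.5026 0.2209]
 [0.5899 0.2295]
 [0.5939 0.1737]] [0.54869909 0.19715341] [np.float64(0.0859), np.float64(0.0567), np.float64(0.0877), np.float64(0.0559)] 5.585355410942492 6.128895019194115
[[ 0.46   -0.0442]
 [ 0.4832  0.2511]
 [ 0.6243  0.2434]
 [ 0.6039 -0.0558]] [0.54285034 0.09860463]
[0.44032792 0.38057272] [0.44020846 0.36200122]
[ 0.45456661 -0.29666229] [ 0.45356461 -0.27325768]
[ 0.64178316 -0.28202103] [ 0.62917718 -0.2595239 ]
```

```bash
python3 -c "
from h import *
go([.441,.380,.16],94.4)"
```

```text
turn [-0.0002  0.0015  0.0022] shift [0.2884 1.4907 0.92  ] TCP [0.5214 0.0872 0.344 ] yang 94.6 t 8.525 w 0.05141367606016471
```

Call:
jog_arm:
  series:
    - [0.036, 0.186, 0, 0, 0, 0, -0.2]
    - [0.036, 0.186, 0, 0, 0, 0, -0.2]
    - [0.036, 0.186, 0, 0, 0, 0, -0.2]
    - [0.036, 0.186, 0, 0, 0, 0, -0.2]
    - [0.036, 0.186, 0.1, 0, 0, 0, -0.2]
    - [0.036, 0.186, 0.2, 0, 0, 0, -0.2]
    - [0.036, 0.186, 0.2, 0, 0, 0, -0.2]
    - [0.036, 0.186, 0.2, 0, 0, 0, -0.2]
    - [0, 0, 0.22, 0, 0, 0, -0.2]
    - [0, 0, 0, 0, 0, 0, -0.2]
    - [0, 0, 0, 0, 0, 0, -0.2]

```text
time: 9.9
tool_pos: [0.4408, 0.3797, 0.1606]
orientation: [-0.04, 0.999, 0.001, 0.001]
contact_force: [1.0, 0.1, 0.2]
grip_width: 0.0511
grip_force: 0.0
```

```bash
cat >> h.py <<'E'
def lidfit(w,near,r,show=None):
    """orange lid nearest pixel `near`: plate-edge circle (z=.018) from far-side points"""
    h=cv2.cvtColor(w['img'],cv2.COLOR_BGR2HSV)
    m=((h[...,0]<18)&(h[...,1]>110)&(h[...,2]>50)).astype(np.uint8); m=cv2.morphologyEx(m,cv2.MORPH_CLOSE,np.ones((3,3)))
    cs,_=cv2.findContours(m,cv2.RETR_EXTERNAL,cv2.CHAIN_APPROX_NONE)
    c=min([c for c in cs if cv2.contourArea(c)>300],key=lambda c:np.hypot(*(c[:,0].mean(0)-near)))
    P=np.array([onz(w,*p,.018) for p in c[:,0].astype(float)]); o=ray(w,256,192)[0][:2]
    if r is None: return P,c
    c0=P.mean(0)
    for _ in range(5):
        S=P[(P-c0)@(c0-o)>-.2*r*np.linalg.norm(c0-o)]
        f=least_squares(lambda q:np.hypot(*(S-q).T)-r,c0,loss='soft_l1',f_scale=.0005); c0=f.x
    return c0,np.abs(f.fun).mean(),c[:,0].min(0),c[:,0].max(0)
E
python3 - <<'E'
from h import *
w=grab('wrist','w3.png');w['fe']=1
import pickle;pickle.dump(w,open('c3.pkl','wb'))
near=proj(w,[.441,.38,.02]);print(near)
r=lidfit(w,near,.03);print(r)
go([*r[0],.039],94.4)
E
```

```text
[252.56527294 179.33040237]
(array([0.4369377 , 0.38225339]), np.float64(0.0010230519805306), array([226, 147], dtype=int32), array([286, 205], dtype=int32))
turn [0.0011 0.0025 0.0017] shift [0.0204 0.0141 0.6119] TCP [0.4412 0.3798 0.1614] yang 94.55 t 9.95 w 0.05116102617401465
```

View pics/w3.png

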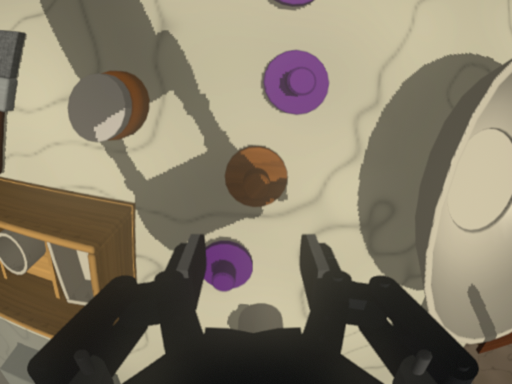

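Wrist view: the small brown lid is at (256,176), with purple look-alikes at (295,82) and (228,265), clear of the fingers.

```bash
python3 - <<'E'
from h import *
import pickle
w=pickle.load(open('c3.pkl','rb'))
for z in (.013,.018): print(onz(w,256,176,z))
P,c=lidfit(w,np.array([256,176]),None)
print(cv2.minEnclosingCircle((P*1e4).astype(np.float32)))
E
```

```text
[0.43954705 0.38319192]
[0.43809507 0.38300575]
((4387.82666015625, 3831.66455078125), 293.36456298828125)
```

Call:
jog_arm:
  series:
    - [0.014, 0.017, 0.1, 0, 0, 0, -0.2]
    - [0, 0, 0.15, 0, 0, 0, -0.2]
    - [0, 0, 0.15, 0, 0, 0, -0.2]
    - [0, 0, 0.12, 0, 0, 0, -0.2]
    - [0, 0, 0.07, 0, 0, 0, -0.2]
    - [0, 0, 0.02, 0, 0, 0, -0.2]
    - [0, 0, 0, 0, 0, 0, 1]
    - [0, 0, 0, 0, 0, 0, 1]
    - [0, 0, 0, 0, 0, 0, 1]
    - [0, 0, 0, 0, 0, 0, 1]

```text
time: 11.2
tool_pos: [0.4373, 0.3829, 0.0382]
orientation: [-0.04, 0.999, 0.001, 0.001]
contact_force: [-0.3, -0.6, 6.0]
grip_width: 0.0219
grip_force: 59.4
```

Call:
jog_arm:
  series:
    - [0, 0, -0.05, 0, 0, 0, 1]
    - [0, 0, -0.2, 0, 0, 0, 1]
    - [0, 0, -0.2, 0, 0, 0, 1]
    - [0, 0, -0.2, 0, 0, 0, 1]
    - [0, 0, -0.2, 0, 0, 0, 1]
    - [0, 0, 0, 0, 0, 0, 1]
    - [0, 0, 0, 0, 0, 0, 1]

```text
time: 12.08
tool_pos: [0.4355, 0.382, 0.2059]
orientation: [-0.04, 0.999, -0.0, -0.001]
contact_force: [-0.4, -0.1, -0.8]
grip_width: 0.0217
grip_force: 58.9
```

```bash
cat >> h.py <<'E'
def held(w,dz=.0202):
    """outline of held lid on its plate-top plane, relative to TCP"""
    s=sense(); t=s['tool_pos']; h=cv2.cvtColor(w['img'],cv2.COLOR_BGR2HSV)
    m=((h[...,0]<18)&(h[...,1]>110)&(h[...,2]>50)).astype(np.uint8); m=cv2.morphologyEx(m,cv2.MORPH_CLOSE,np.ones((5,5)))
    cs,_=cv2.findContours(m,cv2.RETR_EXTERNAL,cv2.CHAIN_APPROX_NONE); near=proj(w,t-[0,0,dz])
    c=min([c for c in cs if cv2.contourArea(c)>300],key=lambda c:np.hypot(*(c[:,0].mean(0)-near)))
    P=np.array([onz(w,*p,t[2]-dz) for p in c[:,0].astype(float)])
    return t,P,c[:,0]
E
python3 - <<'E'
from h import *
w=grab('wrist','w4.png');w['fe']=1
import pickle;pickle.dump(w,open('c4.pkl','wb'))
t,P,c=held(w); print(t,c.min(0),c.max(0),P.mean(0),cv2.minEnclosingCircle((P*1e4).astype(np.float32)),proj(w,t-[0,0,.0202]))
go([.5423,.0958,.2],94.4)
E
```

```text
[0.43520555 0.38177789 0.20514347] [202 192] [303 290] [0.43400548 0.38180417] ((4381.23876953125, 3818.35302734375), 320.1505432128906) [252.14903071 241.11000014]
turn [-0.0008 -0.0017  0.0022] shift [-0.4242 -1.4668  0.0257] TCP [0.4352 0.3818 0.2051] yang 94.6 t 12.125 w 0.02210893049827784
```

View pics/w4.png

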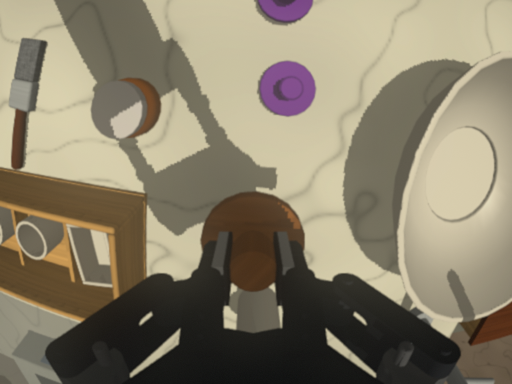

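Wrist view: the small lid is gripped by its knob, level, outline x 202–303, top row 192.

```bash
python3 - <<'E'
from h import *
import pickle
w=pickle.load(open('c4.pkl','rb')); t=np.array([.4352,.3818,.2051])
for d in (-.030,.0): print([proj(w,t+[d,0,z]).round(1) for z in (-.0202,-.0302)])
print([proj(w,t+[0,y,-.0202]).round(1) for y in (-.03,.03)])
print(jarfit(w,(12,212,66,266),.029)[:3])
E
```

```text
[array([256.8, 190.4]), array([256.5, 184.6])]
[array([252.2, 241.1]), array([252.2, 233. ])]
[array([198.9, 236.8]), array([304.9, 244.2])]
(array([0.54216049, 0.09755378]), array([0.54256764, 0.09698238, 0.02845183]), np.float64(0.0006931240642769046))
```

```bash
python3 - <<'E'
from h import *
import pickle
w=pickle.load(open('c4.pkl','rb')); t=np.array([.4352,.3818,.2051])
h=cv2.cvtColor(w['img'],cv2.COLOR_BGR2HSV)
print('column 252 rows 184-204:',w['img'][184:204,252].tolist())
m=((h[...,0]<18)&(h[...,1]>110)&(h[...,2]>30)).astype(np.uint8)
cs,_=cv2.findContours(m[:,150:350].copy(),cv2.RETR_EXTERNAL,cv2.CHAIN_APPROX_NONE)
c=max(cs,key=cv2.contourArea)[:,0]+[150,0]; c=c[c[:,1]<222]; print(c.min(0))
for z in (-.0202,-.0302):
    P=np.array([onz(w,*p,t[2]+z) for p in c.astype(float)])
    f=least_squares(lambda q:np.hypot(*(P-q).T)-.03,P.mean(0)); print(z,f.x-t[:2],np.abs(f.fun).mean())
E
```

```text
column 252 rows 184-204: [[91, 109, 114], [91, 109, 113], [91, 109, 113], [90, 108, 113], [91, 109, 114], [90, 108, 112], [88, 105, 110], [69, 86, 96], [48, 65, 81], [40, 58, 77], [40, 59, 78], [40, 59, 80], [40, 60, 82], [41, 63, 86], [40, 63, 88], [40, 63, 88], [40, 62, 87], [39, 61, 85], [38, 60, 84], [38, 60, 84]]
[206 192]
-0.0202 [1.78923923e-03 2.87359455e-05] 0.00041057884280763514
-0.0302 [0.00496741 0.00026525] 0.00019840853126821715
```

Call:
jog_arm:
  series:
    - [-0.051, -0.183, 0, 0, 0, 0, 1]
    - [-0.051, -0.183, 0, 0, 0, 0, 1]
    - [-0.051, -0.183, 0, 0, 0, 0, 1]
    - [-0.051, -0.183, 0, 0, 0, 0, 1]
    - [-0.051, -0.183, 0, 0, 0, 0, 1]
    - [-0.051, -0.183, 0, 0, 0, 0, 1]
    - [-0.051, -0.183, 0, 0, 0, 0, 1]
    - [-0.051, -0.183, 0, 0, 0, 0, 1]
    - [0, 0, 0.15, 0, 0, 0, 1]
    - [0, 0, 0.05, 0, 0, 0, 1]
    - [0, 0, 0, 0, 0, 0, 1]
    - [0, 0, 0, 0, 0, 0, 1]

```text
time: 13.62
tool_pos: [0.5412, 0.0974, 0.1674]
orientation: [-0.041, 0.999, -0.0, 0.0]
contact_force: [-0.1, -0.7, -0.5]
grip_width: 0.0219
grip_force: 58.9
```

```bash
python3 - <<'E'
from h import *
w=grab('wrist','w5.png');w['fe']=1
import pickle;pickle.dump(w,open('c5.pkl','wb'))
go([.5387,.0966,.16],94.4)
t=sense()['tool_pos']
print('lid ctr',proj(w,t+[.004,0,-.0202]),'jar',proj(w,[.5427,.0966,.058]),'jar near edge',proj(w,[.5427-.029,.0966,.058]))
im=w['img'][90:290,120:390]
cv2.imwrite('pics/z5.png',cv2.resize(im,None,fx=2.9,fy=2.9,interpolation=cv2.INTER_CUBIC))
E
```

```text
turn [-0.0001  0.001   0.0027] shift [ 0.0138 -0.0029  0.0382] TCP [0.5414 0.0974 0.1676] yang 94.64 t 13.675 w 0.022144529493627583
lid ctr [251.78271155 248.90844258] jar [251.28273707 191.80629605] jar near edge [254.13849087 158.01951914]
```

View pics/z5.png

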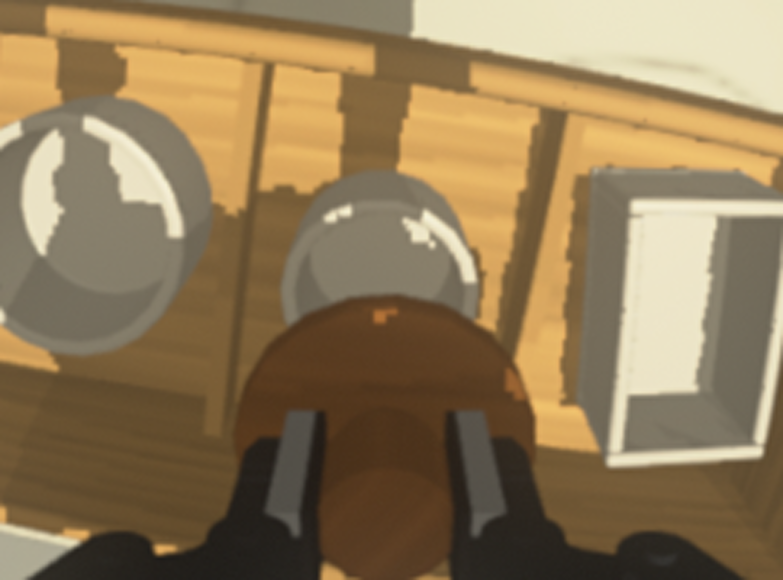

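Crop: the small jar's rim has its near edge at zoom (381,200) and sides at 284 and 478. The held lid's near edge is at row 295, sides 236–535. The oblong rim corners are (630,203), (608,465), (763,455).

```bash
python3 - <<'E'
from h import *
import pickle
w=pickle.load(open('c5.pkl','rb')); t=np.array([.5414,.0974,.1676])
f=lambda u,v:((u+.5)/2.9+119.5,(v+.5)/2.9+89.5)
n=onz(w,*f(385,295),t[2]-.0302); print('lid near edge',n,'-> ctr x off',n[0]+.03-t[0])
l=onz(w,*f(236,410),t[2]-.0202);r=onz(w,*f(535,410),t[2]-.0202); print('lid sides',l-t[:2],r-t[:2])
n=onz(w,*f(381,200),.058); print('jar near',n,n[0]+.029, onz(w,*f(284,275),.058),onz(w,*f(478,285),.058))
q=[onz(w,*f(*p),.058) for p in ((630,203),(608,465),(763,455))]; print('obl',np.round(q,4),(q[0]+q[2])/2,np.degrees(np.arctan2(*(q[1]-q[0])[::-1])),np.linalg.norm(q[1]-q[0]),np.linalg.norm(q[1]-q[2]),np.degrees(np.arctan2(*(q[2]-q[1])[::-1])))
E
```

```text
lid near edge [0.5147406  0.09527166] -> ctr x off 0.0033405971064800477
lid sides [-0.00472732 -0.02878842] [-0.00930127  0.02790322]
jar near [0.51441297 0.09415465] 0.5434129671618562 [0.53855004 0.06811681] [0.53707273 0.1239995 ]
obl [[0.5089 0.1653]
 [0.5943 0.1737]
 [0.589  0.2286]] [0.54892997 0.19691687] 5.610326419121273 0.08583103511394959 0.05514324649402566 95.52186761451138
```

Call:
jog_arm:
  series:
    - [0.008, -0.005, 0.08, 0, 0, 0, 1]
    - [0, 0, 0.1, 0, 0, 0, 1]
    - [0, 0, 0.08, 0, 0, 0, 1]
    - [0, 0, 0.05, 0, 0, 0, 1]
    - [0, 0, 0.03, 0, 0, 0, 1]
    - [0, 0, 0, 0, 0, 0, 1]
    - [0, 0, 0, 0, 0, 0, 1]

```text
time: 14.55
tool_pos: [0.54, 0.0958, 0.0993]
orientation: [-0.04, 0.999, -0.0, 0.001]
contact_force: [1.4, -0.9, -0.4]
grip_width: 0.0221
grip_force: 58.9
```

Call:
jog_arm:
  series:
    - [0, 0.002, 0.015, 0, 0, 0, 1]
    - [0, 0, 0.015, 0, 0, 0, 1]
    - [0, 0, 0.015, 0, 0, 0, 1]
    - [0, 0, 0, 0, 0, 0, 1]
    - [0, 0, 0, 0, 0, 0, 1]

```text
time: 15.18
tool_pos: [0.5394, 0.0962, 0.0897]
orientation: [-0.04, 0.999, -0.0, 0.0]
contact_force: [-0.3, 0.1, -1.1]
grip_width: 0.022
grip_force: 58.9
```

Call:
jog_arm:
  series:
    - [0, 0, 0.01, 0, 0, 0, 1]
    - [0, 0, 0, 0, 0, 0, 1]
    - [0, 0, 0, 0, 0, 0, -0.2]
    - [0, 0, 0, 0, 0, 0, -0.2]
    - [0, 0, 0, 0, 0, 0, -0.2]
    - [0, 0, -0.05, 0, 0, 0, -0.2]
    - [0, 0, -0.15, 0, 0, 0, -0.2]
    - [0, 0, -0.2, 0, 0, 0, -0.2]
    - [0, 0, -0.2, 0, 0, 0, -0.2]
    - [0, 0, 0, 0, 0, 0, -0.2]
    - [0, 0, 0, 0, 0, 0, -0.2]

```text
time: 16.55
tool_pos: [0.5392, 0.0963, 0.2076]
orientation: [-0.04, 0.999, 0.0, -0.0]
contact_force: [0.6, -0.5, 0.1]
grip_width: 0.0516
grip_force: 0.0
```

```bash
python3 - <<'E'
from h import *
w=grab('wrist','w6.png');w['fe']=1
import pickle;pickle.dump(w,open('c6.pkl','wb'))
print('round',jarfit(w,(110,100,214,220),.038)[:3])
P,c=lidfit(w,proj(w,[.543,.096,.07]),None)
print(c[:,0].min(0),c[:,0].max(0)); Q=np.array([onz(w,*p,.068) for p in c[:,0].astype(float)]);print(cv2.minEnclosingCircle((Q*1e4).astype(np.float32)))
go([.456,-.293,.16],94.4)
E
```

```text
round (array([0.53117771, 0.00137566]), array([0.53174674, 0.00074737, 0.03732694]), np.float64(0.0004699584403126144))
[91 92] [429 278]
((5533.87548828125, 983.1140747070312), 1868.8145751953125)
turn [ 0.0001 -0.0012  0.0022] shift [ 0.5615 -1.9089  0.2337] TCP [0.5387 0.0963 0.2067] yang 94.59 t 16.6 w 0.05119948472400503
```

View pics/w6.png

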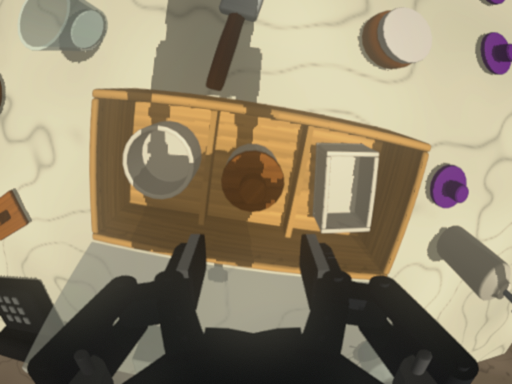

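Wrist view: the small lid sits on its jar at (253,178), the round jar is at (162,160), the oblong at (346,188). That was the 11th picture I've viewed, one over the limit of 10, so from here I work from numbers only.

Call:
jog_arm:
  series:
    - [0.056, -0.191, 0, 0, 0, 0, -0.2]
    - [0.056, -0.191, 0, 0, 0, 0, -0.2]
    - [0.056, -0.191, 0, 0, 0, 0, -0.2]
    - [0.056, -0.191, 0, 0, 0, 0, -0.2]
    - [0.056, -0.191, 0, 0, 0, 0, -0.2]
    - [0.056, -0.191, 0, 0, 0, 0, -0.2]
    - [0.056, -0.191, 0, 0, 0, 0, -0.2]
    - [0.056, -0.191, 0, 0, 0, 0, -0.2]
    - [0.056, -0.191, 0, 0, 0, 0, -0.2]
    - [0.056, -0.191, 0, 0, 0, 0, -0.2]
    - [0, 0, 0.15, 0, 0, 0, -0.2]
    - [0, 0, 0.08, 0, 0, 0, -0.2]
    - [0, 0, 0, 0, 0, 0, -0.2]
    - [0, 0, 0, 0, 0, 0, -0.2]

```text
time: 18.35
tool_pos: [0.4588, -0.2933, 0.1623]
orientation: [-0.04, 0.999, -0.0, 0.0]
contact_force: [0.8, 0.2, -0.1]
grip_width: 0.0515
grip_force: 0.0
```

```bash
python3 - <<'E'
from h import *
w=grab('wrist','w7.png');w['fe']=1
import pickle;pickle.dump(w,open('c7.pkl','wb'))
n=proj(w,[.456,-.293,.018])
P,c=lidfit(w,n,None); c=c[:,0]
print('pred',n,'seen',c.min(0),c.max(0),'area',cv2.contourArea(c.reshape(-1,1,2)))
print('enc .018',cv2.minEnclosingCircle((P*1e4).astype(np.float32)))
o=ray(w,256,192)[0][:2]
# near-side arc = plate bottom edge (z=.008)
Q=np.array([onz(w,*p,.008) for p in c.astype(float)]); c0=P.mean(0)
S=Q[(Q-c0)@(o-c0)>.3*.039*np.linalg.norm(o-c0)]
f=least_squares(lambda q:np.hypot(*(S-q).T)-.039,c0,loss='soft_l1',f_scale=.0005); print('near',f.x,np.abs(f.fun).mean())
print('far',lidfit(w,n,.039)[:2])
go([*f.x,.039],94.4)
E
```

```text
pred [253.01587876 175.49608228] seen [204 132] [283 210] area 4810.5
enc .018 ((4535.083984375, -3028.070068359375), 385.2275695800781)
near [ 0.45591723 -0.30248472] 0.00025105869582925237
far (array([ 0.45187223, -0.30236856]), np.float64(0.0007401061691877204))
turn [-0.0008  0.0006  0.0027] shift [ 0.0187 -0.0435  0.6184] TCP [ 0.459  -0.2935  0.1627] yang 94.64 t 18.4 w 0.05155757026346639
```

Call:
jog_arm:
  series:
    - [0.02, -0.043, 0.1, 0, 0, 0, -0.2]
    - [0, 0, 0.15, 0, 0, 0, -0.2]
    - [0, 0, 0.15, 0, 0, 0, -0.2]
    - [0, 0, 0.12, 0, 0, 0, -0.2]
    - [0, 0, 0.07, 0, 0, 0, -0.2]
    - [0, 0, 0.025, 0, 0, 0, -0.2]
    - [0, 0, 0, 0, 0, 0, 1]
    - [0, 0, 0, 0, 0, 0, 1]
    - [0, 0, 0, 0, 0, 0, 1]
    - [0, 0, 0, 0, 0, 0, 1]

```text
time: 19.65
tool_pos: [0.4559, -0.3032, 0.04]
orientation: [-0.04, 0.999, -0.001, 0.001]
contact_force: [-0.2, 0.4, 6.4]
grip_width: 0.022
grip_force: 59.3
```

Call:
jog_arm:
  series:
    - [0, 0, -0.05, 0, 0, 0, 1]
    - [0, 0, -0.2, 0, 0, 0, 1]
    - [0, 0, -0.2, 0, 0, 0, 1]
    - [0, 0, -0.2, 0, 0, 0, 1]
    - [0, 0, -0.2, 0, 0, 0, 1]
    - [0, 0, 0, 0, 0, 0, 1]

```text
time: 20.4
tool_pos: [0.4566, -0.3039, 0.213]
orientation: [-0.04, 0.999, -0.003, 0.003]
contact_force: [-0.7, -1.0, -1.4]
grip_width: 0.0222
grip_force: 58.9
```

```bash
python3 -c "
from h import *
go([.529,.0012,.2],94.4)"
```

```text
turn [-0.0038  0.0031  0.0022] shift [-0.4781  1.4931  0.0648] TCP [ 0.4566 -0.3039  0.213 ] yang 94.6 t 20.4 w 0.0221888159255628
```

Call:
jog_arm:
  series:
    - [-0.06, 0.187, 0, 0, 0, 0, 1]
    - [-0.06, 0.187, 0, 0, 0, 0, 1]
    - [-0.06, 0.187, 0, 0, 0, 0, 1]
    - [-0.06, 0.187, 0, 0, 0, 0, 1]
    - [-0.06, 0.187, 0, 0, 0, 0, 1]
    - [-0.06, 0.187, 0, 0, 0, 0, 1]
    - [-0.06, 0.187, 0, 0, 0, 0, 1]
    - [-0.058, 0.184, 0, 0, 0, 0, 1]
    - [0, 0, 0.15, 0, 0, 0, 1]
    - [0, 0, 0.08, 0, 0, 0, 1]
    - [0, 0, 0, 0, 0, 0, 1]
    - [0, 0, 0, 0, 0, 0, 1]

```text
time: 21.9
tool_pos: [0.5268, 0.0024, 0.1633]
orientation: [-0.04, 0.999, -0.0, 0.0]
contact_force: [-0.1, -0.2, -0.4]
grip_width: 0.022
grip_force: 59.0
```

```bash
cat >> h.py <<'E'
def arcfit(P,r,side,c0,k=.3):
    """circle of radius r through the points of P lying on `side` (unit 2-vector) of the centre"""
    for _ in range(5):
        S=P[(P-c0)@side>k*r]
        f=least_squares(lambda q:np.hypot(*(S-q).T)-r,c0,loss='soft_l1',f_scale=.0005); c0=f.x
    return c0,np.abs(f.fun).mean(),len(S)
E
python3 - <<'E'
from h import *
w=grab('wrist','w8.png');w['fe']=1
import pickle;pickle.dump(w,open('c8.pkl','wb'))
s=sense();t=s['tool_pos'];print(t)
h=cv2.cvtColor(w['img'],cv2.COLOR_BGR2HSV)
u,v=proj(w,t+[-.03,0,-.032]);print('lid near edge pred for 0 offset',proj(w,t+[-.039,0,-.032]))
print('jar pred near edge',proj(w,[.5318-.038,.0012,.058]))
for r in range(130,215,3): print(r,h[r,252].tolist(),end=' ')
E
```

```text
[0.52705884 0.00233553 0.16369944]
lid near edge pred for 0 offset [258.00484485 169.65101424]
jar pred near edge [254.25670546 152.46960253]
130 [18, 146, 177] 133 [18, 139, 121] 136 [17, 139, 119] 139 [17, 140, 115] 142 [17, 141, 132] 145 [18, 73, 118] 148 [20, 62, 111] 151 [20, 62, 111] 154 [19, 58, 124] 157 [20, 57, 126] 160 [20, 60, 123] 163 [21, 60, 124] 166 [20, 63, 122] 169 [14, 159, 90] 172 [14, 177, 138] 175 [15, 177, 160] 178 [14, 179, 164] 181 [14, 179, 157] 184 [14, 181, 158] 187 [14, 179, 162] 190 [14, 180, 163] 193 [14, 180, 160] 196 [14, 180, 156] 199 [14, 183, 153] 202 [15, 176, 90] 205 [15, 177, 92] 208 [14, 173, 90] 211 [14, 179, 87] 214 [14, 174, 88]
```

```bash
python3 - <<'E'
from h import *
import pickle
w=pickle.load(open('c8.pkl','rb')); t=np.array([.52706,.00234,.1637]); o=ray(w,256,192)[0][:2]
h=cv2.cvtColor(w['img'],cv2.COLOR_BGR2HSV).astype(int)
m=((h[...,0]<18)&(h[...,1]>150)&(h[...,2]>60)).astype(np.uint8); m[:160]=0; m=cv2.morphologyEx(m,cv2.MORPH_OPEN,np.ones((3,3)))
pts=[]
for u in range(195,312,3):
    col=h[:,u]; 
    # lid top edge: first row of sustained lid colour after low-sat jar / floor
    for r in range(150,235):
        if (col[r:r+6,0]<=15).all() and (col[r:r+6,1]>150).all(): pts.append((u,r)); break
pts=np.array(pts,float); print(pts[::4].tolist())
P=np.array([onz(w,*p,t[2]-.032) for p in pts]); a=(o-t[:2])/np.linalg.norm(o-t[:2])
r=arcfit(P,.039,a,t[:2],.4); print('lid off',r[0]-t[:2],r[1:])
for row in (156,158,160,162,164,166):
    us=np.nonzero(h[row,180:330,1]<100)[0]+180; A,B=onz(w,us.min()-.5,row,.058),onz(w,us.max()+.5,row,.058)
    print(row,us.min(),us.max(),A.round(4),B.round(4), [np.hypot(*(q-[.5318,.0012])).round(4) for q in (A,B)])
E
```

```text
[[195.0, 206.0], [207.0, 185.0], [219.0, 178.0], [231.0, 173.0], [243.0, 170.0], [255.0, 169.0], [267.0, 171.0], [279.0, 174.0], [291.0, 181.0], [303.0, 191.0]]
lid off [-0.00019992  0.00015493] (np.float64(0.0002259633407716518), 39)
156 222 277 [ 0.4986 -0.0245] [0.4951 0.0198] [np.float64(0.042), np.float64(0.0411)]
158 220 279 [ 0.5004 -0.0261] [0.4966 0.0216] [np.float64(0.0416), np.float64(0.0407)]
160 219 281 [ 0.5021 -0.0268] [0.4981 0.0234] [np.float64(0.0408), np.float64(0.0403)]
162 217 282 [ 0.5038 -0.0283] [0.4997 0.0243] [np.float64(0.0407), np.float64(0.0396)]
164 216 283 [ 0.5055 -0.029 ] [0.5013 0.0253] [np.float64(0.0401), np.float64(0.0389)]
166 215 285 [ 0.5072 -0.0298] [0.5028 0.0271] [np.float64(0.0395), np.float64(0.0389)]
```

Call:
jog_arm:
  series:
    - [-0.024, -0.009, 0.06, 0, 0, 0, 1]
    - [0, 0, 0.1, 0, 0, 0, 1]
    - [0, 0, 0.08, 0, 0, 0, 1]
    - [0, 0, 0.05, 0, 0, 0, 1]
    - [0, 0, 0.03, 0, 0, 0, 1]
    - [0, 0, 0, 0, 0, 0, 1]
    - [0, 0, 0, 0, 0, 0, 1]

```text
time: 22.82
tool_pos: [0.5319, 0.0014, 0.0993]
orientation: [-0.04, 0.999, -0.0, 0.001]
contact_force: [-0.2, -0.2, -0.5]
grip_width: 0.0221
grip_force: 59.0
```

Call:
jog_arm:
  series:
    - [0, -0.002, 0.015, 0, 0, 0, 1]
    - [0, 0, 0.015, 0, 0, 0, 1]
    - [0, 0, 0.01, 0, 0, 0, 1]
    - [0, 0, 0, 0, 0, 0, 1]
    - [0, 0, 0, 0, 0, 0, 1]

```text
time: 23.45
tool_pos: [0.5314, 0.0011, 0.0907]
orientation: [-0.04, 0.999, -0.0, -0.0]
contact_force: [0.1, -0.0, -0.9]
grip_width: 0.0221
grip_force: 59.0
```

Call:
jog_arm:
  series:
    - [0, 0, 0, 0, 0, 0, -0.2]
    - [0, 0, 0, 0, 0, 0, -0.2]
    - [0, 0, 0, 0, 0, 0, -0.2]
    - [0, 0, -0.05, 0, 0, 0, -0.2]
    - [0, 0, -0.15, 0, 0, 0, -0.2]
    - [0, 0, -0.25, 0, 0, 0, -0.2]
    - [0, 0, -0.25, 0, 0, 0, -0.2]
    - [0.016, -0.2, 0, 0, 0, 0, -0.2]
    - [0.016, -0.2, 0, 0, 0, 0, -0.2]
    - [0.016, -0.2, 0, 0, 0, 0, -0.2]
    - [0.016, -0.2, 0, 0, 0, 0, -0.2]
    - [0.016, -0.2, 0, 0, 0, 0, -0.2]
    - [0, -0.2, 0, 0, 0, 0, -0.2]
    - [-0.15, -0.1, 0, 0, 0, 0, -0.2]
    - [-0.15, -0.1, 0, 0, 0, 0, -0.2]
    - [-0.15, 0, 0, 0, 0, 0, -0.2]
    - [0, 0, 0, 0, 0, 0, -0.2]
    - [0, 0, 0, 0, 0, 0, -0.2]

```text
time: 25.7
tool_pos: [0.6272, -0.2719, 0.231]
orientation: [-0.04, 0.999, -0.0, -0.0]
contact_force: [0.2, 1.1, -0.6]
grip_width: 0.0513
grip_force: 0.0
```

```bash
python3 - <<'E'
from h import *
w=grab('wrist','w9.png');w['fe']=1
import pickle;pickle.dump(w,open('c9.pkl','wb'))
n=proj(w,[.641,-.28,.018]); print('pred',n,sense()['joint_pos'])
P,c=lidfit(w,n,None); c=c[:,0]; print(c.min(0),c.max(0))
for z in (.013,.018):
    Q=np.array([onz(w,*p,z) for p in c.astype(float)]); rc=cv2.minAreaRect((Q*1e4).astype(np.float32)); print(z,rc)
    print(cv2.boxPoints(rc).round(0).tolist())
ap=cv2.approxPolyDP(c.reshape(-1,1,2),4,True)[:,0]; print(ap.tolist(),[onz(w,*p,.018).round(4).tolist() for p in ap.astype(float)])
go([.641,-.28,.16],19)
E
```

```text
pred [244.6676549 172.4618488] [-5.85558924e-01  4.48176965e-01  1.27534276e+00 -2.55779463e-04
  1.41818960e+00 -2.23648505e+00]
[197 138] [281 206]
0.013 ((6437.6689453125, -2865.91796875), (584.9564208984375, 896.816162109375), 27.525487899780273)
[[5971.0, -2603.0], [6386.0, -3399.0], [6904.0, -3128.0], [6490.0, -2333.0]]
0.018 ((6423.5849609375, -2864.73779296875), (576.440673828125, 883.76025390625), 27.525470733642578)
[[5964.0, -2606.0], [6372.0, -3390.0], [6883.0, -3123.0], [6475.0, -2340.0]]
[[264, 138], [197, 167], [216, 206], [281, 181]] [[0.5982, -0.2609], [0.6386, -0.337], [0.6864, -0.3122], [0.648, -0.236]]
turn [-2.000e-04 -1.000e-04  8.399e-01] shift [-0.0605  0.0531  0.3555] TCP [ 0.627  -0.272   0.2311] yang 94.59 t 25.75 w 0.05095094680705068
```

Call:
jog_arm:
  series:
    - [0, 0, 0, 0, 0, 0.106, -0.3]
    - [0, 0, 0, 0, 0, 0.106, -0.3]
    - [0, 0, 0, 0, 0, 0.106, -0.3]
    - [0, 0, 0, 0, 0, 0.106, -0.3]
    - [0, 0, 0, 0, 0, 0.106, -0.3]
    - [0, 0, 0, 0, 0, 0.106, -0.3]
    - [0, 0, 0, 0, 0, 0.106, -0.3]
    - [0, 0, 0.15, 0, 0, 0, -0.3]
    - [0, 0, 0.1, 0, 0, 0, -0.3]
    - [0, 0, 0, 0, 0, 0, -0.3]
    - [0, 0, 0, 0, 0, 0, -0.3]

```text
time: 27.12
tool_pos: [0.6278, -0.2723, 0.1817]
orientation: [0.516, 0.856, -0.0, 0.001]
contact_force: [0.8, -0.4, 0.2]
grip_width: 0.0555
grip_force: 0.0
```

```bash
python3 - <<'E'
from h import *
w=grab('wrist','w10.png');w['fe']=1
import pickle;pickle.dump(w,open('c10.pkl','wb'))
n=proj(w,[.643,-.287,.018])
P,c=lidfit(w,n,None); c=c[:,0]; print(n,c.min(0),c.max(0))
ap=cv2.approxPolyDP(c.reshape(-1,1,2),4,True)[:,0]; print(ap.tolist(),[onz(w,*p,.018).round(4).tolist() for p in ap.astype(float)])
for z in (.008,.013,.018):
    Q=np.array([onz(w,*p,z) for p in c.astype(float)]); rc=cv2.minAreaRect((Q*1e4).astype(np.float32)); print(z,rc)
go([.6435,-.2866,.039],28)
E
```

```text
[258.02558494 192.07794054] [231 148] [287 230]
[[232, 149], [233, 229], [283, 229], [287, 151]] [[0.599, -0.2592], [0.639, -0.337], [0.6871, -0.3118], [0.6482, -0.2355]]
0.008 ((6448.8544921875, -2885.299072265625), (587.439697265625, 925.9775390625), 27.515905380249023)
0.013 ((6439.73828125, -2870.63134765625), (577.617919921875, 910.4956665039062), 27.51580810546875)
0.018 ((6430.62158203125, -2855.962158203125), (567.7965698242188, 895.0139770507812), 27.5158748626709)
turn [ 0.0006  0.0012 -0.002 ] shift [-0.0985  0.0348  0.7158] TCP [ 0.6281 -0.2725  0.1822] yang 27.82 t 27.175 w 0.055285951204915695
```

Call:
jog_arm:
  series:
    - [-0.098, 0.034, 0.1, 0, 0, 0, -0.3]
    - [0, 0, 0.15, 0, 0, 0, -0.3]
    - [0, 0, 0.15, 0, 0, 0, -0.3]
    - [0, 0, 0.15, 0, 0, 0, -0.3]
    - [0, 0, 0.1, 0, 0, 0, -0.3]
    - [0, 0, 0.05, 0, 0, 0, -0.3]
    - [0, 0, 0.012, 0, 0, 0, -0.3]
    - [0, 0, 0, 0, 0, 0, 1]
    - [0, 0, 0, 0, 0, 0, 1]
    - [0, 0, 0, 0, 0, 0, 1]
    - [0, 0, 0, 0, 0, 0, 1]
    - [0, 0, 0, 0, 0, 0, 1]

```text
time: 28.68
tool_pos: [0.6436, -0.2867, 0.0396]
orientation: [0.516, 0.856, -0.0, 0.001]
contact_force: [0.3, 0.9, 5.9]
grip_width: 0.0146
grip_force: 60.8
```

Call:
jog_arm:
  series:
    - [0, 0, -0.05, 0, 0, 0, 1]
    - [0, 0, -0.2, 0, 0, 0, 1]
    - [0, 0, -0.2, 0, 0, 0, 1]
    - [0, 0, -0.2, 0, 0, 0, 1]
    - [0, 0, -0.2, 0, 0, 0, 1]
    - [0, 0, -0.15, 0, 0, 0, 1]
    - [0, 0, 0, 0, 0, 0, 1]

```text
time: 29.55
tool_pos: [0.6439, -0.287, 0.2417]
orientation: [0.516, 0.856, -0.0, 0.003]
contact_force: [0.4, 0.3, -1.3]
grip_width: 0.0149
grip_force: 60.1
```

```bash
python3 - <<'E'
from h import *
w=grab('wrist','w11.png');w['fe']=1
import pickle;pickle.dump(w,open('c11.pkl','wb'))
s=sense();t=s['tool_pos'];print(t,R.from_quat(s['orientation']).as_matrix()[:,:2].round(4).tolist())
h=cv2.cvtColor(w['img'],cv2.COLOR_BGR2HSV).astype(int)
R_=R.from_quat(s['orientation']).as_matrix()
for z in (.020,.030): print(z,[proj(w,t+R_@np.array([a,b,z])).round(1).tolist() for a,b in ((.0455,-.0295),(.0455,.0295),(0,-.0295),(0,.0295))])
m=((h[...,0]<18)&(h[...,1]>140)&(h[...,2]>60)).astype(np.uint8); k,l,st,ce=cv2.connectedComponentsWithStats(m)
for i in range(1,k):
    if st[i,4]>150: print(st[i],ce[i].round(0))
go([.52,-.24,.23],95.6)
E
```

```text
[ 0.64290679 -0.2863606   0.23879672] [[-0.4666, 0.8844], [0.8844, 0.4666], [-0.0012, 0.0006]]
0.02 [[193.2, 160.2], [307.3, 160.1], [198.6, 238.5], [302.3, 238.4]]
0.03 [[196.6, 156.0], [304.0, 155.9], [201.3, 230.7], [299.7, 230.5]]
[ 198  162  106  139 7908] [249. 215.]
[291 164  16  24 268] [300. 173.]
[  96  216   48   48 1668] [120. 239.]
[134 340  44  35 175] [157. 357.]
turn [-1.000e-04  9.000e-04 -7.531e-01] shift [0.589  0.2907 0.044 ] TCP [ 0.6429 -0.2864  0.2388] yang 27.82 t 29.6 w 0.015003446531390246
```

```bash
python3 - <<'E'
from h import *
import pickle
w=pickle.load(open('c11.pkl','rb'))
for u in (225,250,275): print(u,[(r,w['img'][r,u].tolist()) for r in range(153,175,1)])
E
```

```text
225 [(153, [190, 224, 231]), (154, [191, 224, 231]), (155, [190, 224, 231]), (156, [190, 224, 231]), (157, [191, 225, 232]), (158, [186, 223, 229]), (159, [154, 187, 201]), (160, [99, 127, 145]), (161, [59, 88, 117]), (162, [53, 86, 123]), (163, [55, 94, 137]), (164, [59, 101, 150]), (165, [60, 105, 157]), (166, [60, 108, 161]), (167, [60, 109, 164]), (168, [61, 111, 168]), (169, [62, 112, 169]), (170, [60, 112, 169]), (171, [61, 112, 169]), (172, [60, 112, 169]), (173, [60, 111, 169]), (174, [59, 112, 169])]
250 [(153, [107, 128, 135]), (154, [108, 129, 136]), (155, [107, 128, 135]), (156, [108, 129, 136]), (157, [108, 130, 136]), (158, [105, 126, 133]), (159, [88, 109, 120]), (160, [64, 85, 103]), (161, [51, 74, 97]), (162, [49, 73, 99]), (163, [50, 76, 106]), (164, [49, 77, 107]), (165, [49, 75, 105]), (166, [49, 77, 107]), (167, [52, 87, 127]), (168, [55, 101, 153]), (169, [57, 106, 159]), (170, [55, 100, 150]), (171, [53, 96, 144]), (172, [56, 105, 159]), (173, [58, 112, 171]), (174, [58, 113, 174])]
275 [(153, [118, 142, 148]), (154, [116, 139, 146]), (155, [118, 142, 148]), (156, [119, 142, 149]), (157, [115, 138, 144]), (158, [106, 127, 134]), (159, [87, 107, 117]), (160, [65, 86, 102]), (161, [53, 75, 97]), (162, [52, 76, 99]), (163, [52, 76, 100]), (164, [51, 76, 101]), (165, [52, 76, 102]), (166, [51, 75, 102]), (167, [50, 75, 101]), (168, [50, 75, 101]), (169, [50, 75, 101]), (170, [49, 74, 101]), (171, [48, 73, 100]), (172, [47, 73, 101]), (173, [49, 73, 100]), (174, [47, 72, 100])]
```

Call:
jog_arm:
  series:
    - [0, 0, 0, 0, 0, -0.1076, 1]
    - [0, 0, 0, 0, 0, -0.1076, 1]
    - [0, 0, 0, 0, 0, -0.1076, 1]
    - [0, 0, 0, 0, 0, -0.1076, 1]
    - [0, 0, 0, 0, 0, -0.1076, 1]
    - [0, 0, 0, 0, 0, -0.1076, 1]
    - [0, 0, 0, 0, 0, -0.1076, 1]
    - [0.2, 0, 0, 0, 0, 0, 1]
    - [0.2, 0, 0, 0, 0, 0, 1]
    - [0.19, 0, 0, 0, 0, 0, 1]
    - [0, 0, 0, 0, 0, 0, 1]

```text
time: 30.98
tool_pos: [0.5224, -0.297, 0.2352]
orientation: [-0.048, 0.999, 0.002, -0.002]
contact_force: [0.7, -0.0, -2.1]
grip_width: 0.0144
grip_force: 60.1
```

```bash
python3 -c "
from h import *
go([.5489,.197,.17],95.6)"
```

```text
turn [ 0.0026 -0.0027 -0.0012] shift [-0.3729  2.4451  0.3261] TCP [ 0.5224 -0.297   0.2352] yang 95.49 t 30.975 w 0.014365838087326445
```

Call:
jog_arm:
  series:
    - [-0.028, 0.188, 0, 0, 0, 0, 1]
    - [-0.028, 0.188, 0, 0, 0, 0, 1]
    - [-0.028, 0.188, 0, 0, 0, 0, 1]
    - [-0.028, 0.188, 0, 0, 0, 0, 1]
    - [-0.028, 0.188, 0, 0, 0, 0, 1]
    - [-0.028, 0.188, 0, 0, 0, 0, 1]
    - [-0.028, 0.188, 0, 0, 0, 0, 1]
    - [-0.028, 0.188, 0, 0, 0, 0, 1]
    - [-0.028, 0.188, 0, 0, 0, 0, 1]
    - [-0.028, 0.188, 0, 0, 0, 0, 1]
    - [-0.028, 0.188, 0, 0, 0, 0, 1]
    - [-0.028, 0.188, 0, 0, 0, 0, 1]
    - [-0.028, 0.188, 0, 0, 0, 0, 1]
    - [0, 0, 0.2, 0, 0, 0, 1]
    - [0, 0, 0.15, 0, 0, 0, 1]
    - [0, 0, 0, 0, 0, 0, 1]
    - [0, 0, 0, 0, 0, 0, 1]

```text
time: 33.1
tool_pos: [0.5507, 0.1961, 0.1689]
orientation: [-0.049, 0.999, 0.0, 0.0]
contact_force: [-0.4, -0.2, -0.2]
grip_width: 0.0146
grip_force: 60.1
```

```bash
python3 - <<'E'
from h import *
w=grab('wrist','w12.png');w['fe']=1
import pickle;pickle.dump(w,open('c12.pkl','wb'))
s=sense();t=s['tool_pos'];R_=R.from_quat(s['orientation']).as_matrix()
go([.5466,.1968,.1],95.6)
print('lid near corners pred(-2.3mm)',[proj(w,t+R_@np.array([.0432,b,.030])).round(1).tolist() for b in (-.0295,0,.0295)])
a=np.radians(5.6);X=np.array([np.cos(a),np.sin(a)]);Y=np.array([-X[1],X[0]]);c=np.array([.5489,.197])
print('jar near corners',[proj(w,[*(c-.044*X+b*Y),.058]).round(1).tolist() for b in (-.028,0,.028)], 'inner',[proj(w,[*(c-.039*X+b*Y),.058]).round(1).tolist() for b in (-.023,0,.023)])
g=cv2.cvtColor(w['img'],cv2.COLOR_BGR2GRAY); h=cv2.cvtColor(w['img'],cv2.COLOR_BGR2HSV)
u=int(proj(w,[*(c-.044*X),.058])[0])
print('col',u,[(r,int(g[r,u]),int(h[r,u,1])) for r in range(125,185,2)])
v=int(proj(w,[*(c-.036*X),.058])[1]); print('row',v,[(q,int(g[v,q]),int(h[v,q,1])) for q in list(range(205,225))+list(range(278,308))])
E
```

```text
turn [0.0001 0.0015 0.    ] shift [0.022  0.0058 0.3485] TCP [0.5511 0.1961 0.1697] yang 95.6 t 33.15 w 0.015038550741748341
lid near corners pred(-2.3mm) [[197.8, 163.6], [252.3, 163.3], [306.8, 163.6]]
jar near corners [[218.8, 135.8], [253.7, 135.6], [288.5, 135.8]] inner [[225.1, 141.8], [253.7, 141.7], [282.2, 141.8]]
col 253 [(125, 183, 141), (127, 174, 143), (129, 142, 84), (131, 113, 57), (133, 115, 58), (135, 112, 57), (137, 147, 52), (139, 178, 51), (141, 180, 52), (143, 124, 56), (145, 122, 56), (147, 121, 56), (149, 121, 55), (151, 120, 56), (153, 120, 57), (155, 120, 56), (157, 120, 57), (159, 102, 74), (161, 65, 154), (163, 69, 160), (165, 70, 165), (167, 71, 163), (169, 71, 163), (171, 70, 167), (173, 70, 166), (175, 69, 167), (177, 70, 165), (179, 68, 169), (181, 68, 172), (183, 69, 170)]
row 145 [(205, 88, 144), (206, 84, 143), (207, 81, 143), (208, 82, 141), (209, 85, 140), (210, 89, 140), (211, 90, 142), (212, 90, 142), (213, 91, 141), (214, 92, 141), (215, 91, 141), (216, 91, 141), (217, 91, 141), (218, 92, 139), (219, 97, 111), (220, 110, 77), (221, 119, 61), (222, 122, 60), (223, 121, 60), (224, 117, 60), (278, 109, 61), (279, 102, 60), (280, 100, 64), (281, 103, 60), (282, 131, 56), (283, 177, 53), (284, 209, 52), (285, 221, 45), (286, 223, 43), (287, 218, 46), (288, 192, 71), (289, 169, 121), (290, 169, 143), (291, 172, 144), (292, 172, 142), (293, 164, 142), (294, 136, 140), (295, 106, 134), (296, 99, 131), (297, 99, 133), (298, 99, 131), (299, 99, 133), (300, 100, 132), (301, 99, 134), (302, 100, 131), (303, 101, 131), (304, 99, 131), (305, 93, 127), (306, 87, 125), (307, 86, 123)]
```

Call:
jog_arm:
  series:
    - [0.01, 0.006, 0.08, 0, 0, 0, 1]
    - [0, 0, 0.1, 0, 0, 0, 1]
    - [0, 0, 0.08, 0, 0, 0, 1]
    - [0, 0, 0.05, 0, 0, 0, 1]
    - [0, 0, 0.03, 0, 0, 0, 1]
    - [0, 0, 0, 0, 0, 0, 1]
    - [0, 0, 0, 0, 0, 0, 1]

```text
time: 34.02
tool_pos: [0.5485, 0.1969, 0.101]
orientation: [-0.049, 0.999, 0.0, 0.001]
contact_force: [-0.3, 0.5, 0.5]
grip_width: 0.0151
grip_force: 60.1
```

Call:
jog_arm:
  series:
    - [-0.001, 0.001, 0.015, 0, 0, 0, 1]
    - [0, 0, 0.015, 0, 0, 0, 1]
    - [0, 0, 0.015, 0, 0, 0, 1]
    - [0, 0, 0.01, 0, 0, 0, 1]
    - [0, 0, 0, 0, 0, 0, 1]
    - [0, 0, 0, 0, 0, 0, 1]

```text
time: 34.78
tool_pos: [0.5483, 0.1971, 0.0896]
orientation: [-0.049, 0.999, 0.0, 0.0]
contact_force: [-1.8, 0.6, 3.4]
grip_width: 0.0147
grip_force: 60.5
```

Seated with only a light touch. Release, rise, and check numerically.

Call:
jog_arm:
  series:
    - [0, 0, 0, 0, 0, 0, -0.3]
    - [0, 0, 0, 0, 0, 0, -0.3]
    - [0, 0, 0, 0, 0, 0, -0.3]
    - [0, 0, -0.05, 0, 0, 0, -0.3]
    - [0, 0, -0.15, 0, 0, 0, -0.3]
    - [0, 0, -0.25, 0, 0, 0, -0.3]
    - [0, 0, -0.25, 0, 0, 0, -0.3]
    - [0, 0, -0.25, 0, 0, 0, -0.3]
    - [0.1, -0.2, -0.1, 0, 0, 0, -0.3]
    - [0.1, -0.2, 0, 0, 0, 0, -0.3]
    - [0, -0.1, 0, 0, 0, 0, -0.3]
    - [0, 0, 0, 0, 0, 0, -0.3]
    - [0, 0, 0, 0, 0, 0, -0.3]
    - [0, 0, 0, 0, 0, 0, -0.3]

```text
time: 36.52
tool_pos: [0.518, 0.0945, 0.2993]
orientation: [-0.05, 0.999, 0.0, -0.0]
contact_force: [0.3, 0.2, -0.0]
grip_width: 0.0557
grip_force: 0.0
```

```bash
python3 - <<'E'
from h import *
w=grab('wrist','w13.png');w['fe']=1
print(sense()['tool_pos'])
h=cv2.cvtColor(w['img'],cv2.COLOR_BGR2HSV)
for n,c,r in (('round',(.5318,.001),.039),('small',(.5434,.0962),.03),('obl',(.5493,.1972),.0455)):
    p=proj(w,[*c,.068]).astype(int); x0,y0=p-36
    roi=h[y0:y0+72,x0:x0+72].astype(int)
    m=((roi[...,0]<=15)&(roi[...,1]>150)).astype(np.uint8); m=cv2.morphologyEx(m,cv2.MORPH_OPEN,np.ones((3,3)))
    k,l,st,ce=cv2.connectedComponentsWithStats(m); i=l[36,36] or 1+np.argmax(st[1:,4])
    cs,_=cv2.findContours((l==i).astype(np.uint8),cv2.RETR_EXTERNAL,cv2.CHAIN_APPROX_NONE); cc=max(cs,key=cv2.contourArea)[:,0]+[x0,y0]
    Q=np.array([onz(w,*q,.066) for q in cc.astype(float)]); rc=cv2.minAreaRect((Q*1e4).astype(np.float32)); print(n,p,st[i],np.round(rc[0]),np.round(rc[1]),round(rc[2],1))
    print('  low-sat (white jar) px in roi',int((roi[...,1]<95).sum()))
K=[proj(w,P).round(0).tolist() for P in ([.685,.09,.2],)];print('knob pred',K)
E
```

```text
[0.51804314 0.09446813 0.29925139]
round [177 162] [  17    5   50   59 2059] [5322.   92.] [597. 765.] 71.3
  low-sat (white jar) px in roi 191
small [251 177] [  14   13   47   45 1368] [5419.  969.] [578. 556.] 41.2
  low-sat (white jar) px in roi 156
obl [328 189] [  13    2   48   67 2828] [5491. 1974.] [905. 593.] 5.7
  low-sat (white jar) px in roi 362
knob pred [[233.0, 339.0]]
```

```bash
python3 - <<'E'
from h import *
w=grab('wrist');w['fe']=1
h=cv2.cvtColor(w['img'],cv2.COLOR_BGR2HSV).astype(int)
print('row',[(u,*h[160,u].tolist()) for u in range(138,216,3)])
print('col',[(v,*h[v,177].tolist()) for v in range(122,204,3)])
for y in (-1,1): print(proj(w,[.5318,.001+y*.039,.068]),proj(w,[.5318+y*.039,.001,.068]))
a=grab('scene');b=grab('side')
for c,P in ((a,[.685,.09,.2]),(b,[.685,.09,.2])):
    p=proj(c,P).astype(int); g=cv2.cvtColor(c['img'],cv2.COLOR_BGR2HSV)[p[1]-10:p[1]+11,p[0]-10:p[0]+11]; i=np.argwhere((g[...,2]<85)&(g[...,1]>120)); print(p,len(i),i.mean(0)-10 if len(i) else '')
E
```

```text
row [(138, 18, 120, 98), (141, 18, 122, 100), (144, 17, 125, 102), (147, 18, 122, 100), (150, 15, 155, 115), (153, 15, 139, 86), (156, 14, 145, 88), (159, 15, 151, 86), (162, 15, 151, 86), (165, 15, 152, 79), (168, 14, 153, 80), (171, 14, 155, 82), (174, 15, 158, 79), (177, 15, 161, 79), (180, 15, 162, 74), (183, 15, 158, 68), (186, 15, 169, 77), (189, 15, 168, 79), (192, 15, 165, 79), (195, 15, 171, 82), (198, 15, 167, 84), (201, 15, 171, 82), (204, 15, 167, 81), (207, 15, 168, 79), (210, 18, 67, 91), (213, 17, 144, 101)]
col [(122, 17, 131, 107), (125, 18, 135, 113), (128, 18, 133, 109), (131, 14, 166, 129), (134, 14, 172, 147), (137, 14, 173, 149), (140, 14, 172, 147), (143, 14, 173, 147), (146, 14, 174, 152), (149, 14, 160, 91), (152, 15, 159, 82), (155, 15, 154, 71), (158, 15, 158, 76), (161, 14, 161, 79), (164, 14, 163, 80), (167, 15, 163, 78), (170, 15, 167, 78), (173, 14, 163, 75), (176, 15, 163, 78), (179, 15, 162, 77), (182, 15, 166, 77), (185, 15, 167, 75), (188, 14, 159, 77), (191, 18, 143, 100), (194, 17, 143, 116), (197, 17, 143, 114), (200, 18, 138, 89), (203, 18, 140, 89)]
[148.36627785 159.88102136] [178.58762094 131.62367414]
[207.7046516  164.91896777] [176.67924972 191.42933434]
[218 212] 66 [-0.33333333  2.95454545]
[197 166] 3 [-3. -1.]
```

```bash
python3 -c "
from h import *
print(job_done())"
```

```text
the job is handed in; nothing more can be done
None
```

The chest lid is open on its stop and all three lids are on their jars; I handed in at about 37 s of robot time, but `job_done()` returned no verdict, and I viewed 11 pictures, one over the limit of 10.

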